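# Weigh a potted power module on the spring scale

## Task

Weigh the potted module: hang the cast housing by its stirrup in the seat of the spring scale's hook, letting its weight down onto the spring by feel so that the scale neither drops nor springs back with a jolt when you let go, and without forcing the hook. Once it hangs free and has stopped bobbing, and not before, slide the scale's marker down until it is level with the pointer, and leave it there with the housing still hanging. Do not knock aside the LED driver brick, the tape roll, the screwdriver or the parts tray.

Things in the scene. Friction and masses are not known exactly. Their poses are not given: they have to be found in the camera images.
- housing: finned cast-aluminium housing, body 56 (its x) x 70 (its y) x 50 mm high, upright; its fill, and so its mass (0.25 to 0.83 kg), is unknown. On top a stirrup of 8 mm round steel rod in its y-z plane: legs at y = +-22 mm and a shallow-arched bar; its window, open along x, is 36 mm wide and 40 mm tall (z = 50 to 90 mm). Origin: centre of the underside, z up. May hang either way round
- stirrup_bar (a point): centre of the stirrup's 8 mm cross bar at its middle, 94 mm above the housing's underside; axes of the housing
- grip_tab (a point): centre of the flat steel grip tab that stands on the middle of the bar: 20 (x) x 12 (y) mm, from z = 96 to 136 mm above the housing's underside, this point at 116 mm. Take it across its 12 mm (the housing's y), pads at about 120 mm so that the fingertips clear the bar
- stand: spring scale stand, fixed to the bench: grey base plate 190 x 250 x 14 mm and two aluminium columns. Origin: on the bench straight below the hook seat, z up. The hook's open, upturned tip points to its -x; the scale column (372 mm high) stands 128 mm to its +x, and the marker column (304 mm high) 150 mm beside that one, to its -y
- hook_seat (a point): where the stirrup bar's centre lies when seated in the V of the sprung hook (8 mm rod); axes as the stand. The hook's underside is 15 mm below this point. Upturned tip: 16 mm out to the stand's -x, top 9 mm above this point. Arm: leaves to the stand's +x, top 5 mm above this point. The bar goes over the tip with the tip in the window, then down
- carriage (a joint): downward travel of the sprung carriage (hook and pointer), m: 0 unloaded (seat 230 mm above the bench), stop at 0.115. Sinks 1 mm for each 0.11 N (110 N/m). Lightly damped: let go out of balance it bobs for a second or two. Letting go within about 0.8 N of balance is gentle, 2 N out is a jolt; the bar can also rub and hold sideways in the V by several N while gripped: ease that off
- pointer_tip (a point): free tip of the thin horizontal pointer on the carriage, reaching from the scale column towards the marker column; goes up and down with the hook. Axes as the stand
- marker (a joint): downward travel of the marker, m: 0 at the top, 0.125 at the bottom; at 0 its index is 19 mm above the unloaded pointer. Stays where left; takes about 3 N to slide, either way. Push it down or pinch and move it
- marker_index (a point): the marker's small white index edge at the marker column, facing the pointer tip across a 0 to 10 mm gap; level when both have the same height. Axes as the stand
- marker_knob (a point): centre of the top face of the marker's black knob, 14 x 14 x 34 mm high, at the free end of a tongue (10 mm wide, 8 mm high) that runs 100 mm from the marker column to the stand's -x and meets the knob 22 to 30 mm below this point. The index is 26 mm lower than this point. Pinch it across the stand's y, or press on top
- driver: white plastic LED driver brick with two green terminal strips, 55 x 90 x 32 high, no stirrup; stands in one of the same two areas as the housing; a bystander, origin at the centre of its underside
- screwdriver: screwdriver lying on the bench, 180 long; a bystander, origin at the centre of its underside
- tape: grey roll of tape, 80 diameter, 24 high; a bystander, origin at the centre of its underside
- tray: grey parts tray, 90 x 120 x 25 high; a bystander, origin at the centre of its underside
There are look-alikes about, which are no part of the job. Leave any pink or purple look-alike of the housing alone.

How it is judged:
By the outcome, as a careful person would: the job done as asked, in the order asked, and still so for the second after the job is handed in, with the robot touching nothing.
It also fails if it takes over 72 s, if anything falls off the work surface, if the arm or the gripper's body presses on something with over 40 N, if the wrist force passes 120 N, or if a joint passes its speed limit or range.

## Robot

A 7-joint arm with a two-finger parallel gripper is mounted at the origin on the work surface. World frame = base frame: x ahead of the robot, y to its left, z up, the work surface at z = 0. Lengths are in m, angles in rad, forces in N, time in s.
With the tool pointing down it reaches from about 0.35 to 0.775 m from the base axis. Payload 3.1 kg.
Tool frame: the origin (TCP) lies at the very end of the fingers, on their centre line; the grasp point (between the pads) lies 19 mm behind it (grasp_offset is the distance from the TCP to the grasp point, in m); x points along the fingers, y is the direction in which the jaws open and shut, and the axes are right-handed (so a half turn about x gives the same grasp; the last joint's range is limited). The gripper opens to 85 mm and grips with 20 to 120 N. Pads are 22 mm wide; open, the fingers measure 114 mm over their backs; the gripper's body (76 mm by 85 mm) begins 54 mm behind the grasp point. The pads swing forward as they close: fully open they stand 13 mm farther back than shut.
Start: joints at [1.301, 0.311, 0.014, 1.512, -0.004, 1.319, -0.027], TCP at [0.124, -0.536, 0.231] pointing down, gripper open.
Joint ranges: [-2.7, 2.7], [-0.3, 1.91], [-1.27, 1.3], [0.12, 2.57], [-1.44, 4.58], [0.2, 2.03], [-3.05, 3.05]. Speed limits (rad/s): [2.79, 2.79, 3.14, 3.14, 3.14, 3.14, 3.14].

## Interface

Orientations are given as a unit quaternion [w, x, y, z].
In Python, from cell import * gives the robot as it stands. The module is installed in compiled form; this text tells all that it offers.
- The arm moves only by the shell command python3 -m handwheel 'ROWS' [FORCE]. ROWS is a JSON object of lists of equal length, an entry for each row: "angular": the turn, a rotation vector about the tool's x, y, z in rad, a list of three; "xyz": the shift along the tool's x, y, z in mm, a list of three; "claw": the closure, from 0 (fully open) to 1 (shut). A call has 1 to 20 rows; each row is the pose to reach, as a shift and turn from the pose measured when the call began, along the tool's axes at that moment; what a row does not reach only later rows make up. A row lasts 1/10 s, in which the tool goes at most 50 mm and 8.59 degrees, less where a joint would pass 70% of its speed; a pose out of reach is approached as far as the arm can. A call with a gripper value outside its range is refused whole. The fingers move at their own pace and stop on an object; FORCE is the grip in N (left out, the last holds). Time passes only in rows, so rows that repeat a pose let the fingers close. It gives the time, the measured TCP pose, the force and the opening at its end, in the units of the state.
- observe(): the state, without advancing time (a new reading comes with each control period).
- camera(name): name is "side" or "top" or "wrist"; returns a dict with "pixels" (480x640x3 uint8, red, green, blue), "mtx" (3x3 intrinsics, pixels), "position" and "rotation" of the camera in the world. Camera axes: x right, y up, looking along -z (the intrinsics and any distortion apply to the point x, -y, -z); pixel columns grow to the right and rows downward; lengths in m; the calibration is good to about 2 mm. The wrist camera is an equidistant fisheye: a pixel r from the principal point sees the ray r / f radians off the axis. A picture is of the moment at which its call begins. There is no depth.
- job_done(): hands the job in, once; it reports no verdict.
Trained networks look in the newest picture that a camera, given by its name, has taken for a name from the list of things; names that differ only in an ending like _2 or _b are one class to them, and where a whole thing is asked for, a point or a joint stands for the part that bears it (a point fixed in the world has none). Each returns a list of dicts, best first, with "confidence" (0 to 1); they miss things now and then, are a little off and sometimes report something else, mostly with a low value. They report only what shows in the picture. A call takes as long as a camera call. They do not tell look-alikes from the thing itself.
- find_in(camera, name): "at" ([x, y, z] in m, in the coordinates of the camera as it stood for that picture, good to about 4 mm: the middle of the surface that is visible of it).
The state is a dict: "time_s": time; "qpos": joint angles; "qvel": joint speeds; "tau": joint torques, N m; "ee_pos": TCP position; "tcp_rot": TCP orientation; "force": force on the tool from outside, world axes, zero at the start; "torque": the same for the moment, N m; "width": finger opening in m.
Only numpy, scipy, OpenCV 4.12 (cv2) and the standard library are available. Lean on these libraries where they do the work, as an engineer would, in place of code of your own. Each camera call takes 0.05 s, during which the arm holds its last target. There are 200 camera calls.

## Working session

There is one attempt and no reset: what is moved stays moved. The work goes in short steps, Python scripts to look and compute and a shell command to move; the robot and the scene stay as the last step left them, time stands still between calls to the robot, and variables do not carry over. Pictures are saved under pics/ and viewed, about 8 in all and at most 12, crops included, and the job is handed in when it is done.

```bash
mkdir -p pics; cat > h.py <<'E'
from cell import *
import numpy as np, cv2
from scipy.spatial.transform import Rotation as R
def rot(q): return R.from_quat([q[1],q[2],q[3],q[0]]).as_matrix()
def crot(c):
    r=np.array(c["rotation"]); return r if r.shape==(3,3) else rot(r)
def look(name,fn=None):
    c=camera(name)
    if fn: cv2.imwrite("pics/"+fn,c["pixels"][:,:,::-1])
    return c
def find(c,cam,n,k=3):
    out=[]
    for d in find_in(cam,n)[:k]:
        p=np.array(d["at"]); w=crot(c)@p+np.array(c["position"]); out.append((w,d["confidence"]))
    return out
def proj(c,w):
    p=crot(c).T@(np.array(w)-c["position"]); q=np.array([p[0],-p[1],-p[2]]); u=np.array(c["mtx"])@q; return u[:2]/u[2]
def st():
    s=observe(); print("t",round(s["time_s"],2),"tcp",np.round(s["ee_pos"],4),"F",np.round(s["force"],2),"T",np.round(s["torque"],2),"w",round(s["width"],4)); print("R",np.round(rot(s["tcp_rot"]),3).tolist(),"q",np.round(s["qpos"],2)); return s
E
python3 - <<'E'
from h import *
st()
ims=[]
for cam in ["side","top"]:
    c=look(cam,cam+"0.png"); print(cam,np.round(c["position"],3),np.round(crot(c),2).tolist())
    for n in ["housing","grip_tab","stirrup_bar","stand","hook_seat","pointer_tip","marker_index","marker_knob","driver","tape","screwdriver","tray"]:
        for w,cf in find(c,cam,n): print(n,np.round(w,3),round(cf,2),np.round(proj(c,w)))
E
```

```text
t 0.0 tcp [ 0.1241 -0.5351  0.2302] F [0.35 0.33 0.38] T [-0.02 -0.01  0.01] w 0.0852
R [[-0.001, 0.226, -0.974], [0.002, -0.974, -0.226], [-1.0, -0.002, 0.0]] q [ 1.3   0.31  0.01  1.51 -0.    1.32 -0.03]
side [-0.027  1.005  0.906] [[-0.92, 0.19, -0.34], [-0.39, -0.45, 0.81], [-0.0, 0.87, 0.48]]
housing [ 0.601 -0.2    0.054] 0.81 [276. 267.]
housing [ 0.232 -0.304  0.049] 0.77 [415. 278.]
housing [ 0.439 -0.685  0.047] 0.77 [383. 208.]
grip_tab [ 0.525 -0.329  0.057] 0.87 [319. 250.]
grip_tab [ 0.662 -0.345  0.054] 0.66 [279. 239.]
grip_tab [ 0.602 -0.199  0.053] 0.57 [275. 267.]
stirrup_bar [ 0.525 -0.335  0.059] 0.72 [320. 248.]
stirrup_bar [ 0.438 -0.682  0.053] 0.71 [383. 206.]
stirrup_bar [ 0.605 -0.197  0.052] 0.65 [274. 268.]
stand [0.382 0.253 0.02 ] 0.91 [274. 412.]
hook_seat [0.387 0.19  0.235] 0.74 [282. 309.]
pointer_tip [0.382 0.193 0.234] 0.56 [284. 311.]
pointer_tip [ 0.524 -0.335  0.055] 0.3 [320. 249.]
marker_index [0.471 0.301 0.246] 0.83 [215. 327.]
marker_index [0.387 0.19  0.236] 0.22 [282. 309.]
marker_knob [0.473 0.305 0.248] 0.85 [212. 327.]
driver [0.387 0
[... 565 characters left out ...]
61 -0.347  0.051] 0.85 [365. 182.]
stirrup_bar [ 0.231 -0.32   0.045] 0.69 [354. 336.]
stirrup_bar [ 0.439 -0.695  0.049] 0.69 [490. 262.]
stand [0.419 0.211 0.014] 0.9 [167. 265.]
hook_seat [0.392 0.16  0.238] 0.84 [162. 267.]
pointer_tip [0.39  0.158 0.233] 0.77 [163. 267.]
marker_index [0.44  0.3   0.249] 0.66 [104. 245.]
marker_knob [0.443 0.298 0.248] 0.86 [105. 244.]
driver [ 0.497 -0.147  0.025] 0.75 [294. 239.]
driver [ 0.652 -0.073  0.023] 0.6 [270. 186.]
tape [ 0.366 -0.313  0.025] 0.6 [352. 287.]
screwdriver [ 0.653 -0.073  0.026] 0.86 [269. 185.]
screwdriver [0.446 0.299 0.249] 0.22 [104. 242.]
tray [ 0.739 -0.173  0.002] 0.71 [305. 160.]
tray [0.439 0.299 0.25 ] 0.62 [104. 245.]
```

View pics/side0.png

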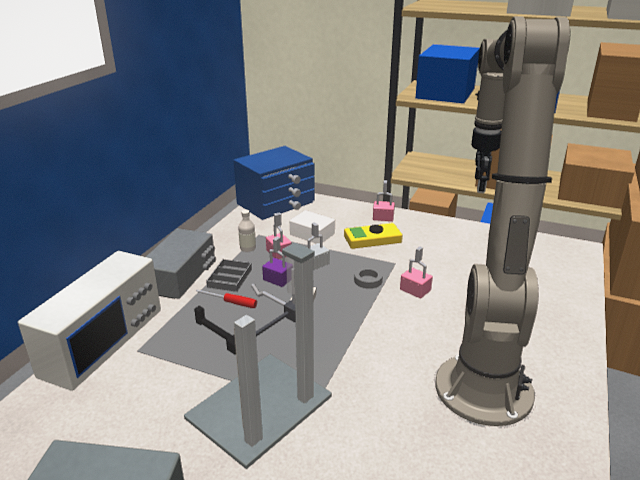

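View pics/top0.png

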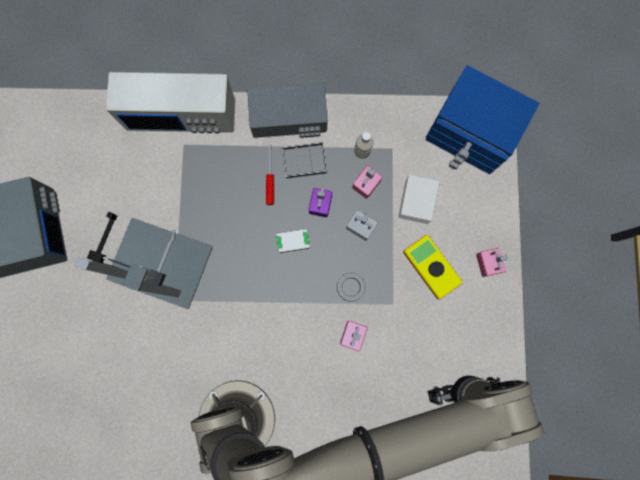

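The candidates, by pixel in the top view:
- Pink: (366,181), (354,336) and (493,262).
- Purple: (320,202).
- Grey cast: (361,226). This is the one that fits the description, because it is unpainted aluminium with a stirrup and tab.

I'll confirm it in a crop, together with the stand.

```bash
python3 - <<'E'
import cv2,numpy as np
t=cv2.imread("pics/top0.png");s=cv2.imread("pics/side0.png")
z=lambda im,x,y,w,h,W,H:cv2.resize(im[y:y+h,x:x+w],(W,H),interpolation=cv2.INTER_CUBIC)
a=z(s,180,230,150,225,400,600)
b=z(t,70,200,150,112,400,300)
c=z(t,335,205,50,40,200,160); d=z(s,285,210,50,75,200,300)
cc=np.zeros((300,200,3),np.uint8); cc[:160]=c
cv2.imwrite("pics/crop1.png",np.hstack([a,np.vstack([b,np.hstack([cc,d])])]))
E
```

```text
(no output)
```

View pics/crop1.png

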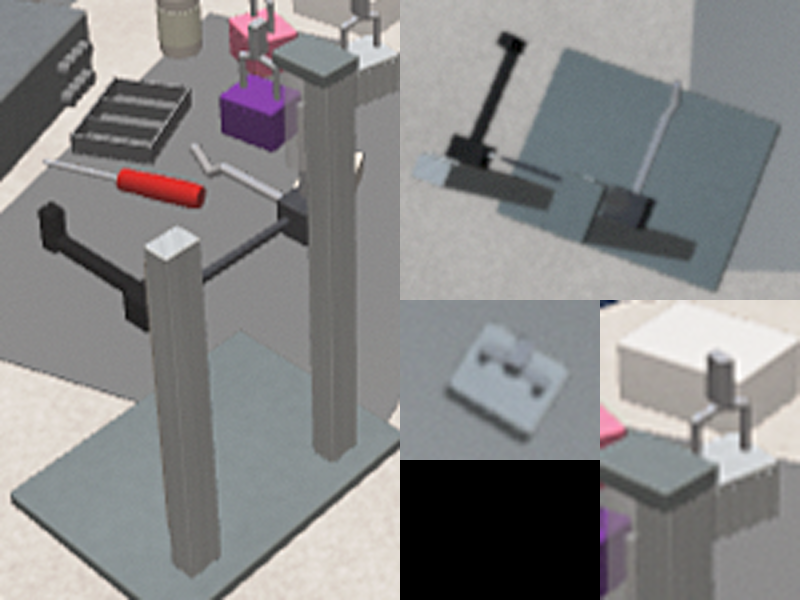

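The crop confirms the grey unpainted housing at top (361,226). It has two legs and a tab, and its long side is roughly parallel to the stand's y. Next I'll measure the stand and housing from the pixels.

```bash
cat >> h.py <<'E'
def ray(c,uv):
    m=np.array(c["mtx"]); x,y=(uv[0]-m[0,2])/m[0,0],(uv[1]-m[1,2])/m[1,1]
    return crot(c)@np.array([x,-y,-1.])
def atz(c,uv,z):
    d=ray(c,uv); p=np.array(c["position"]); return p+d*(z-p[2])/d[2]
def tri(cs,uvs):
    A=np.zeros((3,3));b=np.zeros(3)
    for c,uv in zip(cs,uvs):
        d=ray(c,uv);d/=np.linalg.norm(d);P=np.eye(3)-np.outer(d,d);A+=P;b+=P@np.array(c["position"])
    return np.linalg.solve(A,b)
E
python3 - <<'E'
from h import *
t=camera("top");s=camera("side")
B=lambda x,y:(70+(x-400)/2.667-.3,200+y/2.667-.3)
A=lambda x,y:(180+x*.375-.3,230+y*.375-.3)
C=lambda x,y:(335+(x-400)/4-.4,205+(y-300)/4-.4)
D=lambda x,y:(285+(x-600)/4-.4,210+(y-300)/4-.4)
for n,a,b,z in [("tip",A(195,147),B(679,84),.239),("knob",A(50,208),B(513,38),.275),("mcol",A(173,243),B(431,168),.304)]:
    print(n,np.round(tri([s,t],[a,b]),3),np.round(atz(s,a,z),3),np.round(atz(t,b,z),3))
print("seat",atz(s,A(212,170),.222),atz(t,B(672,103),.222))
print("scol",atz(t,B(577,207),.372))
co=[atz(t,B(*p),.014)[:2] for p in [(567,48),(780,124),(717,291),(497,211)]]
print("corners",np.round(co,3),[np.round(np.degrees(np.arctan2(*(co[(i+1)%4]-co[i])[::-1])),1) for i in range(4)],[np.linalg.norm(co[(i+1)%4]-co[i]).round(3) for i in range(4)])
print("tab",np.round(tri([s,t],[D(719,360),C(520,340)]),3),atz(t,C(519,338),.136),atz(s,D(719,356),.136))
l1,l2=atz(t,C(484,356),.06),atz(t,C(539,386),.06);print("legs",l1,l2,np.degrees(np.arctan2(*(l2-l1)[:2][::-1])))
co=[atz(t,C(*p),.05)[:2] for p in [(492,325),(568,375),(530,432),(450,385)]]
print([np.round(np.degrees(np.arctan2(*(co[(i+1)%4]-co[i])[::-1])),1) for i in range(4)],np.mean(co,0))
E
```

```text
tip [0.48  0.137 0.235] [0.478 0.142 0.239] [0.478 0.135 0.239]
knob [0.515 0.281 0.263] [0.507 0.294 0.275] [0.511 0.275 0.275]
mcol [0.391 0.326 0.302] [0.389 0.328 0.304] [0.39  0.325 0.304]
seat [0.46302044 0.14331807 0.222     ] [0.4632384  0.14501724 0.222     ]
scol [0.35404922 0.17529096 0.372     ]
corners [[0.553 0.319]
 [0.475 0.085]
 [0.296 0.143]
 [0.376 0.38 ]] [np.float64(-108.6), np.float64(162.1), np.float64(71.4), np.float64(-19.2)] [np.float64(0.246), np.float64(0.187), np.float64(0.25), np.float64(0.187)]
tab [ 0.547 -0.339  0.131] [ 0.55099113 -0.3370432   0.136     ] [ 0.54176416 -0.33591243  0.136     ]
legs [ 0.55347423 -0.31981664  0.06      ] [ 0.53293807 -0.35827292  0.06      ] -118.10279908767126
[np.float64(-123.0), np.float64(147.1), np.float64(60.1), np.float64(-33.8)] [ 0.53927396 -0.33893093]
```

```bash
python3 -m handwheel '{"angular":[[-0.8,0,0],[-0.8,0,0],[-0.8,0,0],[-1.2,0,0],[-1.2,0,0],[-1.2,0,0],[-1.8,0,0],[-1.8,0,0],[-1.8,0,0],[-1.8,0,0],[-2.39,0,0],[-2.39,0,0],[-2.39,0,0],[-2.39,0,0],[-2.39,0,0],[-2.39,0,0],[-2.39,0,0],[-2.39,0,0],[-2.39,0,0],[-2.39,0,0]],"xyz":[[-30,-97,-454],[-30,-97,-454],[-30,-97,-454],[-30,-97,-454],[-30,-97,-454],[-30,-97,-454],[-30,-97,-454],[-30,-97,-454],[-30,-97,-454],[-30,-97,-454],[-30,-97,-454],[-30,-97,-454],[-30,-97,-454],[-30,-97,-454],[-30,-97,-454],[-30,-97,-454],[-30,-97,-454],[-30,-97,-454],[-30,-97,-454],[-30,-97,-454]],"claw":[0,0,0,0,0,0,0,0,0,0,0,0,0,0,0,0,0,0,0,0]}' 30
python3 - <<'E'
from h import *
st()
c=look("wrist","w1.png"); print(np.round(c["position"],3),np.round(crot(c),2).tolist(),np.round(c["mtx"],1).tolist())
for n in ["grip_tab","stirrup_bar","housing"]:
    for w,cf in find(c,"wrist",n): print(n,np.round(w,3),round(cf,2))
E
```

```text
time_s: 3.4
ee_pos: [0.5446, -0.3387, 0.2613]
tcp_rot: [0.683, 0.183, 0.683, -0.184]
force: [-0.5, 0.6, -0.0]
width: 0.0855
t 3.4 tcp [ 0.5446 -0.3387  0.2613] F [-0.53  0.61 -0.02] T [ 0.04  0.01 -0.  ] w 0.0855
R [[-0.0, 0.501, 0.865], [-0.0, 0.865, -0.501], [-1.0, -0.0, 0.0]] q [ 0.87  0.56 -0.59  1.15  0.3   1.51  1.38]
[ 0.484 -0.304  0.403] [[0.5, -0.83, -0.24], [0.87, 0.48, 0.14], [0.0, -0.27, 0.96]] [[371.6, 0.0, 317.0], [0.0, 371.6, 244.3], [0.0, 0.0, 1.0]]
grip_tab [ 0.596 -0.224  0.051] 0.95
grip_tab [ 0.659 -0.348  0.048] 0.84
grip_tab [ 0.442 -0.69   0.048] 0.7
stirrup_bar [ 0.6   -0.222  0.053] 0.97
stirrup_bar [ 0.443 -0.691  0.048] 0.93
stirrup_bar [ 0.533 -0.333  0.05 ] 0.74
housing [ 0.599 -0.226  0.047] 0.81
housing [ 0.532 -0.334  0.049] 0.79
housing [ 0.443 -0.686  0.047] 0.6
```

View pics/w1.png

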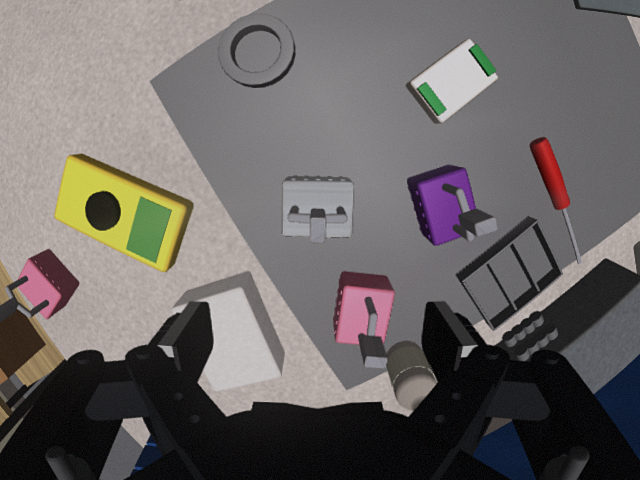

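The picture shows the grey housing at (318,210), with its bar horizontal (290–345, 212) and so aligned with the jaws. The tab top is at about (318,239).

```bash
cat >> h.py <<'E'
def fray(c,uv):
    m=np.array(c["mtx"]); x,y=(uv[0]-m[0,2]),(uv[1]-m[1,2]); r=np.hypot(x,y); th=r/m[0,0]
    return crot(c)@np.array([x/r*np.sin(th),-y/r*np.sin(th),-np.cos(th)])
def fatz(c,uv,z):
    d=fray(c,uv); p=np.array(c["position"]); return p+d*(z-p[2])/d[2]
def fpix(c,w):
    p=crot(c).T@(np.array(w)-c["position"]); q=np.array([p[0],-p[1],-p[2]]); th=np.arctan2(np.hypot(q[0],q[1]),q[2]); m=np.array(c["mtx"]); return m[:2,2]+m[0,0]*th*q[:2]/np.hypot(q[0],q[1])
E
python3 - <<'E'
from h import *
c=camera("wrist")
print("tab",fatz(c,(318,239),.136),"bar",fatz(c,(290,211),.092),fatz(c,(346,212),.092))
co=[fatz(c,p,.05) for p in [(283,182),(354,181),(354,236),(283,236)]];print(np.round(co,4),np.mean(co,0))
for a,b in[(0,1),(3,2)]: print(np.degrees(np.arctan2(*(co[b]-co[a])[:2][::-1])))
E
```

```text
tab [ 0.5460262  -0.33869606  0.136     ] bar [ 0.52292485 -0.35275212  0.092     ] [ 0.5475747  -0.31184428  0.092     ]
[[ 0.5006 -0.3507  0.05  ]
 [ 0.5336 -0.2915  0.05  ]
 [ 0.5812 -0.3177  0.05  ]
 [ 0.5462 -0.3782  0.05  ]] [ 0.54037139 -0.33454133  0.05      ]
60.80569289950259
59.9626048100153
```

```bash
python3 -m handwheel '{"angular":[[0,0,0],[0,0,0],[0,0,0],[0,0,0],[0,0,0],[0,0,0],[0,0,0],[0,0,0],[0,0,0],[0,0,0],[0,0,0],[0,0,0],[0,0,0],[0,0,0],[0,0,0],[0,0,0]],"xyz":[[40,1,-2],[80,1,-2],[110,1,-2],[130,1,-2],[145,1,-2],[155,1,-2],[158,1,-2],[158,1,-2],[158,1,-2],[158,1,-2],[158,1,-2],[158,1,-2],[158,1,-2],[158,1,-2],[158,1,-2],[158,1,-2]],"claw":[0,0,0,0,0,0,0,0.5,0.7,1,1,1,1,1,1,1]}' 60
python3 - <<'E'
from h import *
st()
c=look("wrist","w2.png")
E
```

```text
time_s: 5.25
ee_pos: [0.5437, -0.3373, 0.1038]
tcp_rot: [0.683, 0.183, 0.683, -0.183]
force: [0.5, 0.4, 2.7]
width: 0.0114
t 5.25 tcp [ 0.5437 -0.3373  0.1038] F [0.46 0.37 2.74] T [-0.12  0.01 -0.01] w 0.0114
R [[0.001, 0.501, 0.866], [-0.001, 0.866, -0.501], [-1.0, -0.0, 0.001]] q [ 0.88  0.65 -0.56  1.41  0.36  1.18  1.32]
```

View pics/w2.png

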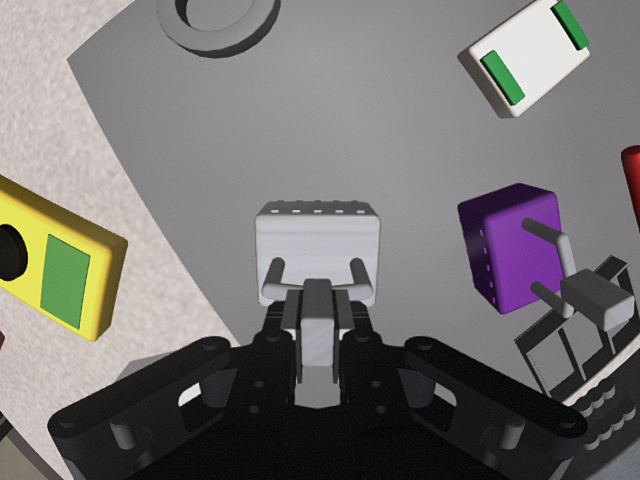

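The tab is gripped at 11.4 mm, centred between the pads. Lift and weigh.

```bash
python3 -m handwheel '{"angular":[[0,0,0],[0,0,0],[0,0,0],[0,0,0],[0,0,0],[0,0,0],[0,0,0],[0,0,0],[0,0,0],[0,0,0],[0,0,0],[0,0,0]],"xyz":[[-3,0,0],[-8,0,0],[-20,0,0],[-40,0,0],[-70,0,0],[-100,0,0],[-130,0,0],[-150,0,0],[-156,0,0],[-157,0,0],[-157,0,0],[-157,0,0]],"claw":[1,1,1,1,1,1,1,1,1,1,1,1]}' 70
python3 - <<'E'
from h import *
s=st(); Rt=rot(s["tcp_rot"]); p=np.array(s["ee_pos"])
x=np.array([.948,-.317,0]); seat=np.array([.4635,.1435,0])
for off,z in [(.07,.261),(0,.261)]:
    g=seat+x*off; g[2]=z; print(off,Rt.T@(g-p)*1000)
E
```

```text
time_s: 6.5
ee_pos: [0.5426, -0.3369, 0.2588]
tcp_rot: [0.682, 0.183, 0.684, -0.183]
force: [0.5, 0.1, -4.1]
width: 0.0108
t 6.5 tcp [ 0.5426 -0.3369  0.2588] F [ 0.45  0.09 -4.07] T [ 0.01 -0.01  0.01] w 0.0108
R [[-0.003, 0.5, 0.866], [0.001, 0.866, -0.5], [-1.0, -0.001, -0.003]] q [ 0.87  0.56 -0.59  1.16  0.3   1.51  1.38]
0.07 [  -1.82309674  390.30761105 -240.31326101]
0 [  -1.63732543  376.3066434  -308.86969101]
```

```bash
python3 -m handwheel '{"angular":[[0,0,0],[0,0,0],[-0.03,0,0],[-0.06,0,0],[-0.1,0,0],[-0.13,0,0],[-0.16,0,0],[-0.2,0,0],[-0.2,0,0],[-0.2,0,0],[-0.2,0,0],[-0.2,0,0],[-0.2,0,0],[-0.2,0,0],[-0.2,0,0],[-0.2,0,0],[-0.2,0,0],[-0.2,0,0]],"xyz":[[-2,10,-6],[-2,29,-18],[-2,55,-34],[-2,85,-52],[-2,120,-74],[-2,155,-95],[-2,190,-117],[-2,225,-139],[-2,260,-160],[-2,295,-182],[-2,325,-200],[-2,350,-215],[-2,370,-228],[-2,382,-235],[-2,390,-240],[-2,390,-240],[-2,390,-240],[-2,390,-240]],"claw":[1,1,1,1,1,1,1,1,1,1,1,1,1,1,1,1,1,1]}'
python3 - <<'E'
from h import *
s=st()
c=look("wrist","w3.png")
for n in ["hook_seat","marker_knob","marker_index","pointer_tip","stirrup_bar"]:
    for w,cf in find(c,"wrist",n,2): print(n,np.round(w,3),round(cf,2))
S=look("side","s3.png")
a=c["pixels"][:,:,::-1]; b=cv2.resize(S["pixels"][220:460,120:440,::-1],(640,480))
cv2.imwrite("pics/w3s.png",cv2.resize(np.hstack([a,b]),(800,300)))
E
```

```text
time_s: 8.3
ee_pos: [0.5304, 0.1187, 0.2609]
tcp_rot: [0.697, 0.115, 0.699, -0.116]
force: [-0.1, -0.9, -4.6]
width: 0.011
t 8.3 tcp [0.5304 0.1187 0.2609] F [-0.14 -0.95 -4.55] T [-0.04  0.01  0.02] w 0.011
R [[-0.003, 0.322, 0.947], [-0.001, 0.947, -0.322], [-1.0, -0.002, -0.002]] q [ 0.32  0.38 -0.8   1.45  0.27  1.42  0.76]
hook_seat [0.443 0.148 0.234] 0.89
hook_seat [0.513 0.124 0.201] 0.53
marker_knob [ 0.38  -0.276  0.015] 0.69
marker_knob [0.481 0.292 0.244] 0.68
marker_index [0.482 0.293 0.248] 0.94
marker_index [0.513 0.122 0.206] 0.39
pointer_tip [0.439 0.156 0.231] 0.75
stirrup_bar [ 0.661 -0.343  0.052] 0.8
stirrup_bar [0.515 0.122 0.207] 0.67
```

View pics/w3s.png

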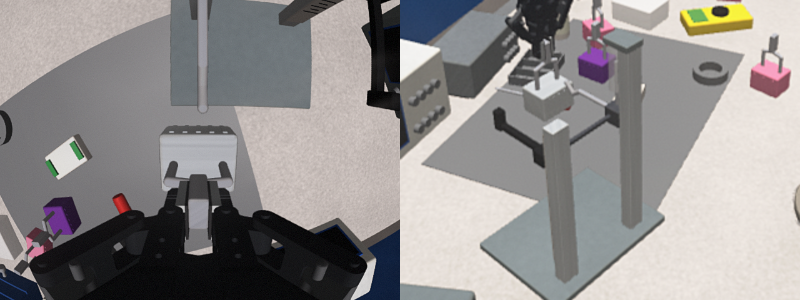

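The wrist view (half scale) shows the hook pointing at the housing, with its tip at about (203,107). The side view shows the housing clear of everything. I'll check the hook line and tip in a zoomed crop.

```bash
python3 - <<'E'
from h import *
c=camera("wrist"); im=c["pixels"][:,:,::-1].copy()
x=np.array([.948,-.317,0]); seat=np.array([.4635,.1435,.230])
X,Y,W,H,k=250,40,130,200,3
cr=cv2.resize(im[Y:Y+H,X:X+W],(W*k,H*k),interpolation=cv2.INTER_CUBIC); raw=cr.copy()
for w in [seat+x*.016+[0,0,.009],seat-[0,0,.008],seat-x*.06-[0,0,.0]]:
    u=fpix(c,w); print(u); cv2.drawMarker(cr,tuple(int(v) for v in (u-[X,Y]+.5)*k),(0,0,255),0,12,1)
cv2.imwrite("pics/w3c.png",np.hstack([raw,cr]))
E
```

```text
[317.85307991 177.75692424]
[317.6837408  141.78381153]
[317.45956757  17.99448544]
```

View pics/w3c.png

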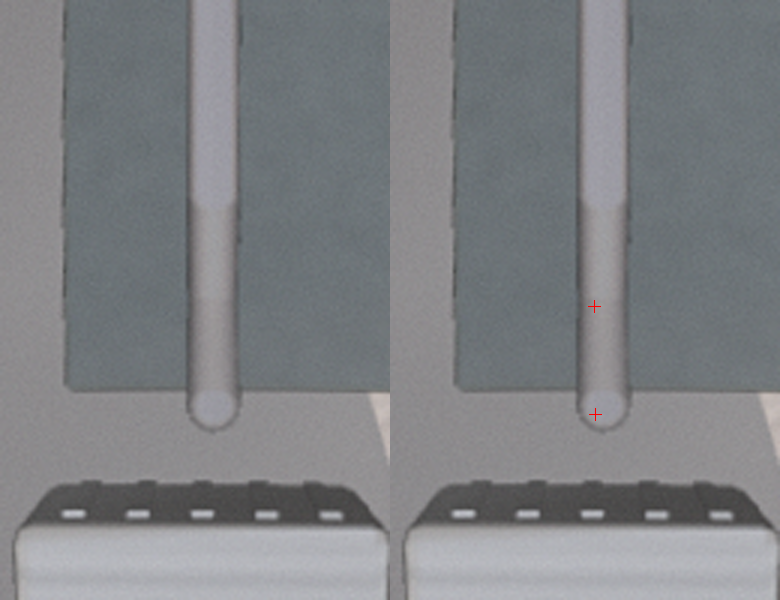

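The hook tip sits about 2 mm towards tool +y of the housing's mid-plane, and the distance along agrees. Move in over the tip.

```bash
python3 -m handwheel '{"angular":[[0,0,0],[0,0,0],[0,0,0],[0,0,0],[0,0,0],[0,0,0],[0,0,0],[0,0,0],[0,0,0],[0,0,0],[0,0,0],[0,0,0]],"xyz":[[0,2,-4],[0,2,-12],[0,2,-22],[0,2,-32],[0,2,-42],[0,2,-52],[0,2,-60],[0,2,-67],[0,2,-71],[0,2,-71],[0,2,-71],[0,2,-71]],"claw":[1,1,1,1,1,1,1,1,1,1,1,1]}'
python3 - <<'E'
from h import *
s=st()
c=look("wrist","w4.png"); S=look("side","s4.png")
a=cv2.resize(c["pixels"][100:340,230:410,::-1],(450,600)); b=cv2.resize(S["pixels"][260:340,225:305,::-1],(350,350),interpolation=cv2.INTER_CUBIC)
cv2.imwrite("pics/w4s.png",np.hstack([a,np.vstack([b,np.zeros((250,350,3),np.uint8)])]))
E
```

```text
time_s: 9.9
ee_pos: [0.4638, 0.1449, 0.2613]
tcp_rot: [0.697, 0.115, 0.699, -0.114]
force: [0.4, 0.3, -4.2]
width: 0.011
t 9.9 tcp [0.4638 0.1449 0.2613] F [ 0.38  0.31 -4.18] T [-0.03 -0.03  0.01] w 0.011
R [[-0.002, 0.32, 0.948], [0.001, 0.948, -0.32], [-1.0, 0.0, -0.002]] q [ 0.35  0.25 -0.84  1.6   0.19  1.38  0.73]
```

View pics/w4s.png

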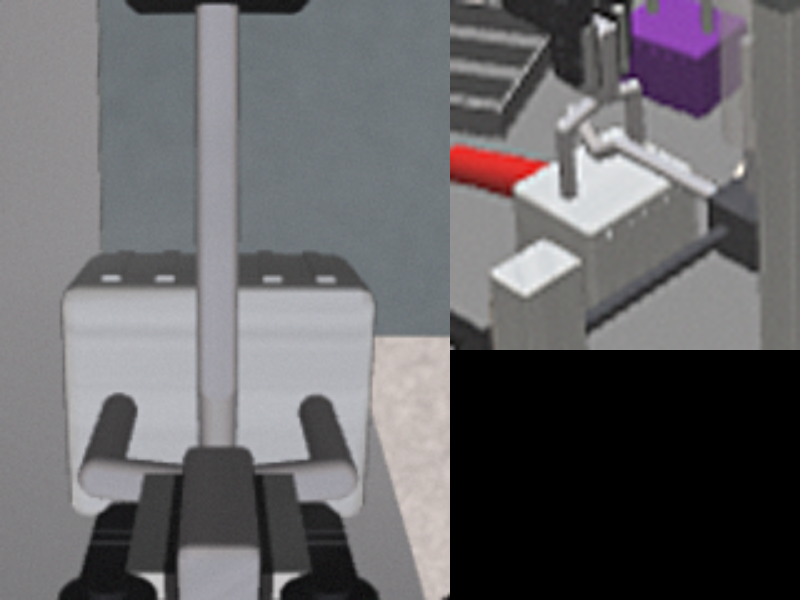

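The hook passes through the window, centred, and the bar is over the V. Now lower in steps, watching the force.

```bash
python3 -m handwheel '{"angular":[[0,0,0],[0,0,0],[0,0,0],[0,0,0],[0,0,0],[0,0,0],[0,0,0],[0,0,0],[0,0,0],[0,0,0]],"xyz":[[3,0,0],[7,0,0],[11,0,0],[15,0,0],[18,0,0],[21,0,0],[24,0,0],[26,0,0],[26,0,0],[26,0,0]],"claw":[1,1,1,1,1,1,1,1,1,1]}'; python3 -c "
from h import *
st()"
python3 -m handwheel '{"angular":[[0,0,0],[0,0,0],[0,0,0],[0,0,0],[0,0,0],[0,0,0],[0,0,0],[0,0,0],[0,0,0],[0,0,0]],"xyz":[[2,0,0],[4,0,0],[6,0,0],[8,0,0],[10,0,0],[12,0,0],[14,0,0],[14,0,0],[14,0,0],[14,0,0]],"claw":[1,1,1,1,1,1,1,1,1,1]}'; python3 -c "
from h import *
st()"
```

```text
time_s: 11.0
ee_pos: [0.4637, 0.145, 0.2354]
tcp_rot: [0.697, 0.115, 0.699, -0.114]
force: [0.2, 0.7, -4.1]
width: 0.0108
t 11.0 tcp [0.4637 0.145  0.2354] F [ 0.17  0.68 -4.11] T [-0.04 -0.02 -0.05] w 0.0108
R [[-0.002, 0.319, 0.948], [0.001, 0.948, -0.319], [-1.0, 0.0, -0.003]] q [ 0.34  0.27 -0.83  1.65  0.2   1.32  0.72]
time_s: 12.0
ee_pos: [0.4639, 0.145, 0.2216]
tcp_rot: [0.697, 0.115, 0.698, -0.114]
force: [2.0, 0.3, -2.3]
width: 0.011
t 12.0 tcp [0.4639 0.145  0.2216] F [ 1.96  0.35 -2.32] T [-0.03 -0.26 -0.02] w 0.011
R [[-0.002, 0.319, 0.948], [0.001, 0.948, -0.319], [-1.0, 0.0, -0.002]] q [ 0.34  0.28 -0.83  1.67  0.21  1.29  0.71]
```

```bash
python3 -m handwheel '{"angular":[[0,0,0],[0,0,0],[0,0,0],[0,0,0],[0,0,0],[0,0,0],[0,0,0],[0,0,0],[0,0,0],[0,0,0]],"xyz":[[0,0,0.5],[1,0,1],[3,0,1.5],[5,0,1.5],[7,0,1.5],[9,0,1.5],[11,0,1.5],[11,0,1.5],[11,0,1.5],[11,0,1.5]],"claw":[1,1,1,1,1,1,1,1,1,1]}'; python3 -c "
from h import *
st()"
```

```text
time_s: 13.0
ee_pos: [0.465, 0.1446, 0.2106]
tcp_rot: [0.697, 0.115, 0.699, -0.114]
force: [-1.6, 0.4, -1.5]
width: 0.0109
t 13.0 tcp [0.465  0.1446 0.2106] F [-1.57  0.37 -1.48] T [ 0.04  0.52 -0.02] w 0.0109
R [[-0.002, 0.319, 0.948], [0.001, 0.948, -0.319], [-1.0, 0.0, -0.003]] q [ 0.34  0.29 -0.83  1.69  0.22  1.26  0.71]
```

```bash
python3 -m handwheel '{"angular":[[0,0,0],[0,0,0],[0,0,0],[0,0,0],[0,0,0],[0,0,0],[0,0,0],[0,0,0],[0,0,0]],"xyz":[[0,0,-0.5],[1,0,-0.7],[3,0,-0.7],[5,0,-0.7],[7,0,-0.7],[8,0,-0.7],[8,0,-0.7],[8,0,-0.7],[8,0,-0.7]],"claw":[1,1,1,1,1,1,1,1,1]}'; python3 -c "
from h import *
st()"
```

```text
time_s: 13.9
ee_pos: [0.4648, 0.1447, 0.2028]
tcp_rot: [0.697, 0.115, 0.698, -0.114]
force: [1.2, -1.5, -0.0]
width: 0.0113
t 13.9 tcp [0.4648 0.1447 0.2028] F [ 1.24 -1.5  -0.03] T [-0.21 -0.2  -0.01] w 0.0113
R [[-0.001, 0.32, 0.948], [0.001, 0.948, -0.32], [-1.0, 0.0, -0.002]] q [ 0.33  0.3  -0.83  1.7   0.23  1.25  0.7 ]
```

```bash
python3 -m handwheel '{"angular":[[0,0,0],[0,0,0],[0,0,0],[0,0,0]],"xyz":[[0,-0.3,0.2],[0,-0.5,0.4],[0.3,-0.5,0.4],[0.3,-0.5,0.4]],"claw":[1,1,1,1]}'; python3 -c "
from h import *
st()"
```

```text
time_s: 14.3
ee_pos: [0.4648, 0.1446, 0.2025]
tcp_rot: [0.697, 0.115, 0.698, -0.114]
force: [0.5, 1.2, -0.5]
width: 0.0108
t 14.3 tcp [0.4648 0.1446 0.2025] F [ 0.47  1.23 -0.52] T [ 0.15 -0.03 -0.05] w 0.0108
R [[-0.002, 0.319, 0.948], [0.002, 0.948, -0.319], [-1.0, 0.001, -0.002]] q [ 0.33  0.3  -0.83  1.7   0.23  1.24  0.7 ]
```

```bash
python3 -m handwheel '{"angular":[[0,0,0],[0,0,0],[0,0,0],[0,0,0]],"xyz":[[0.5,0.2,0],[1,0.3,0],[1,0.3,0],[1,0.3,0]],"claw":[1,1,1,1]}'; python3 -c "
from h import *
st()"; python3 -m handwheel '{"angular":[[0,0,0],[0,0,0]],"xyz":[[0,0,0],[0,0,0]],"claw":[1,1]}'
```

```text
time_s: 14.7
ee_pos: [0.4649, 0.1447, 0.2014]
tcp_rot: [0.697, 0.115, 0.699, -0.114]
force: [-0.1, -0.1, 0.1]
width: 0.011
t 14.7 tcp [0.4649 0.1447 0.2014] F [-0.07 -0.13  0.05] T [-0.13  0.03 -0.02] w 0.011
R [[-0.002, 0.319, 0.948], [0.001, 0.948, -0.319], [-1.0, 0.001, -0.002]] q [ 0.33  0.3  -0.83  1.7   0.23  1.24  0.7 ]
time_s: 14.9
ee_pos: [0.4649, 0.1447, 0.2014]
tcp_rot: [0.697, 0.115, 0.699, -0.114]
force: [-0.2, 0.1, 0.1]
width: 0.011
```

Balanced to about 0.2 N on every axis. Release.

```bash
python3 -m handwheel '{"angular":[[0,0,0],[0,0,0],[0,0,0],[0,0,0],[0,0,0],[0,0,0],[0,0,0]],"xyz":[[0,0,0],[0,0,0],[0,0,0],[0,0,0],[0,0,0],[0,0,0],[0,0,0]],"claw":[1,1,1,0.8,0.6,0.6,0.6]}' 20; python3 - <<'E'
from h import *
st()
for i in range(1):
    c=look("wrist","w5.png"); S=look("side","s5.png")
a=cv2.resize(c["pixels"][:,:,::-1],(400,300)); b=cv2.resize(S["pixels"][250:370,180:340,::-1],(400,300),interpolation=cv2.INTER_CUBIC)
cv2.imwrite("pics/w5s.png",np.hstack([a,b]))
E
```

```text
time_s: 15.6
ee_pos: [0.4649, 0.1447, 0.2015]
tcp_rot: [0.697, 0.115, 0.698, -0.114]
force: [0.7, 0.8, -0.3]
width: 0.0343
t 15.6 tcp [0.4649 0.1447 0.2015] F [ 0.67  0.82 -0.29] T [-0.01  0.   -0.01] w 0.0343
R [[-0.002, 0.319, 0.948], [0.001, 0.948, -0.319], [-1.0, 0.001, -0.002]] q [ 0.33  0.3  -0.83  1.7   0.23  1.24  0.7 ]
```

View pics/w5s.png

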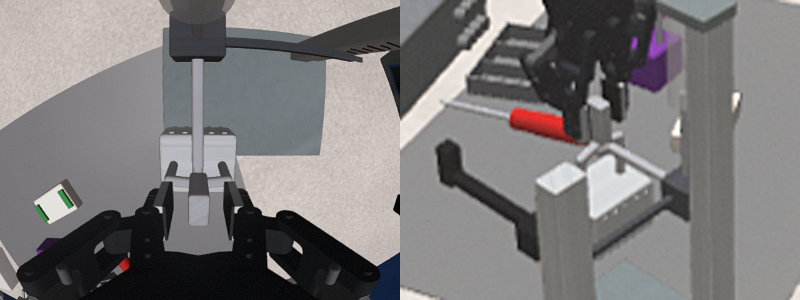

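The housing hangs in the V and the fingers are clear of the tab. Back off straight up, then over to the knob.

```bash
python3 -m handwheel '{"angular":[[0,0,0],[0,0,0],[0,0,0],[0,0,0],[0,0,0],[0,0,0],[0,0,0],[0,0,0],[0,0,0],[0,0,0],[0,0,0],[0,0,0],[0,0,0],[0,0,0]],"xyz":[[-8,0,0],[-25,0,0],[-50,0,0],[-80,0,0],[-105,0,0],[-120,15,-1],[-120,45,-3],[-120,80,-5],[-120,110,-7],[-120,135,-7],[-120,147,-7],[-120,147,-7],[-120,147,-7],[-120,147,-7]],"claw":[0.6,0.6,0.6,0.6,0.6,0.6,0.6,0.6,0.6,0.6,0.6,0.6,0.6,0.6]}'
python3 - <<'E'
from h import *
s=st()
c=look("wrist","w6.png"); S=look("side","s6.png"); T=look("top","t6.png")
for n in ["marker_knob","pointer_tip","marker_index"]:
    for w,cf in find(c,"wrist",n,2): print(n,np.round(w,3),round(cf,2))
p=np.array(s["ee_pos"]);p[2]=.275
im=c["pixels"][:,:,::-1].copy()
u=fpix(c,p);print(u)
b=cv2.resize(S["pixels"][200:440,150:310,::-1],(360,540),interpolation=cv2.INTER_CUBIC)
cv2.imwrite("pics/w6s.png",np.hstack([cv2.resize(im[100:400,180:440],(440,540),fx=0,fy=0),b]))
E
```

```text
time_s: 17.1
ee_pos: [0.5057, 0.2849, 0.322]
tcp_rot: [0.697, 0.115, 0.698, -0.115]
force: [1.0, -1.2, -1.6]
width: 0.0343
t 17.1 tcp [0.5057 0.2849 0.322 ] F [ 1.03 -1.18 -1.59] T [-0.05  0.    0.01] w 0.0343
R [[-0.001, 0.321, 0.947], [0.0, 0.947, -0.321], [-1.0, 0.0, -0.001]] q [-0.02  0.46 -0.84  1.21  0.34  1.61  0.45]
marker_knob [0.438 0.309 0.254] 0.73
pointer_tip [0.377 0.183 0.193] 0.68
marker_index [0.436 0.311 0.256] 0.72
[316.68250802 274.31923384]
```

View pics/w6s.png

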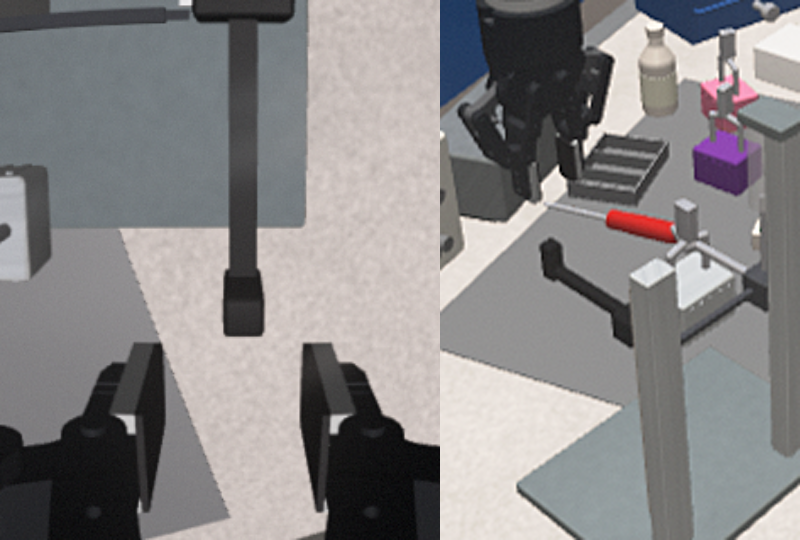

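The knob's top face is near wrist pixel (324,278), which puts it about +3.5 mm in tool y and +2 mm in z from the TCP. I'll work out both the knob offset and the sag, the sag from pointer and hook displacement in the side view.

```bash
python3 - <<'E'
from h import *
s=st(); p=np.array(s["ee_pos"]); Rt=rot(s["tcp_rot"])
c=camera("wrist"); S=camera("side")
for z in (.268,.275):
    k=fatz(c,(323.6,277.5),z); print("knob",np.round(k,4),"tool mm",np.round(Rt.T@(k-p)*1000,1))
a=cv2.imread("pics/side0.png",0).astype(float); b=cv2.imread("pics/s6.png",0).astype(float); d=S["pixels"].copy(); d=cv2.cvtColor(d,cv2.COLOR_RGB2GRAY).astype(float)
def row(im,x,lo,hi):  # centroid of dark line
    v=im[lo:hi,x]; bg=np.median(v); w=np.clip(bg-12-v,0,None); return (w*np.arange(lo,hi)).sum()/max(w.sum(),1e-6), w.max()
seat=np.array([.4635,.1435,.23]); x=np.array([.948,-.317,0]); ny=np.array([.317,.948,0])
f=lambda t,dz: seat-x*.115+ny*t+np.array([0,0,-dz])   # point along pointer
for t in (.05,.08): print(t,proj(S,f(t,0)),proj(S,f(t,.04)))
for X in range(258,280,3):
    r0=row(a,X,310,355); out=[X,np.round(r0,1)]
    for im in (b,d): out.append(np.round(row(im,X,325,385),1))
    print(*out)
E
```

```text
t 17.4 tcp [0.5055 0.2855 0.3218] F [-0.15 -0.36 -0.49] T [-0.04 -0.02 -0.04] w 0.0343
R [[-0.002, 0.32, 0.947], [0.001, 0.947, -0.32], [-1.0, 0.0, -0.002]] q [-0.02  0.46 -0.84  1.21  0.34  1.6   0.45]
knob [0.5109 0.2878 0.268 ] tool mm [53.8  3.9  4.5]
knob [0.5084 0.2886 0.275 ] tool mm [46.8  3.8  1.9]
0.05 [281.7733203  324.27561865] [282.39863411 340.87443648]
0.08 [270.50640141 331.80302762] [271.34347915 348.56737054]
258 [332.5  82. ] [352.2  69.5] [352.8  67.5]
261 [330.5  80. ] [345.9  87. ] [345.9  86. ]
264 [328.5  81. ] [343.3  82. ] [343.3  83. ]
267 [326.5  80. ] [341.2  86.5] [341.1  80.5]
270 [324.5  78. ] [339.7  84. ] [339.7  82. ]
273 [322.5  80. ] [337.7  84. ] [337.7  82. ]
276 [320.5  80. ] [335.2  84. ] [335.2  82.5]
279 [318.5  83. ] [333.5  85. ] [333.5  82.5]
```

The pointer has dropped about 15.0 px, roughly 35–36 mm, and is identical in pictures 0.3 s apart, so it is at rest. Now pinch the knob.

```bash
python3 -m handwheel '{"angular":[[0,0,0],[0,0,0],[0,0,0],[0,0,0],[0,0,0],[0,0,0],[0,0,0],[0,0,0],[0,0,0],[0,0,0],[0,0,0],[0,0,0]],"xyz":[[0,4,3],[10,4,3],[30,4,3],[50,4,3],[65,4,3],[75,4,3],[79,4,3],[79,4,3],[79,4,3],[79,4,3],[79,4,3],[79,4,3]],"claw":[0.5,0.5,0.5,0.5,0.5,0.5,0.5,0.5,0.7,0.85,1,1]}' 20
python3 - <<'E'
from h import *
st(); c=look("wrist","w7.png"); S=look("side","s7.png")
a=cv2.resize(c["pixels"][:,:,::-1],(400,300)); b=cv2.resize(S["pixels"][250:370,180:340,::-1],(400,300),interpolation=cv2.INTER_CUBIC)
cv2.imwrite("pics/w7s.png",np.vstack([np.hstack([a,b]),cv2.resize(c["pixels"][60:210,120:520,::-1],(800,300))]))
E
```

```text
time_s: 18.7
ee_pos: [0.5093, 0.2877, 0.2432]
tcp_rot: [0.697, 0.114, 0.698, -0.115]
force: [-2.4, -3.7, 1.7]
width: 0.0135
t 18.7 tcp [0.5093 0.2877 0.2432] F [-2.4  -3.68  1.74] T [-0.81  0.48 -0.02] w 0.0135
R [[-0.002, 0.32, 0.947], [-0.001, 0.947, -0.32], [-1.0, -0.001, -0.001]] q [-0.01  0.5  -0.83  1.36  0.36  1.44  0.42]
```

View pics/w7s.png

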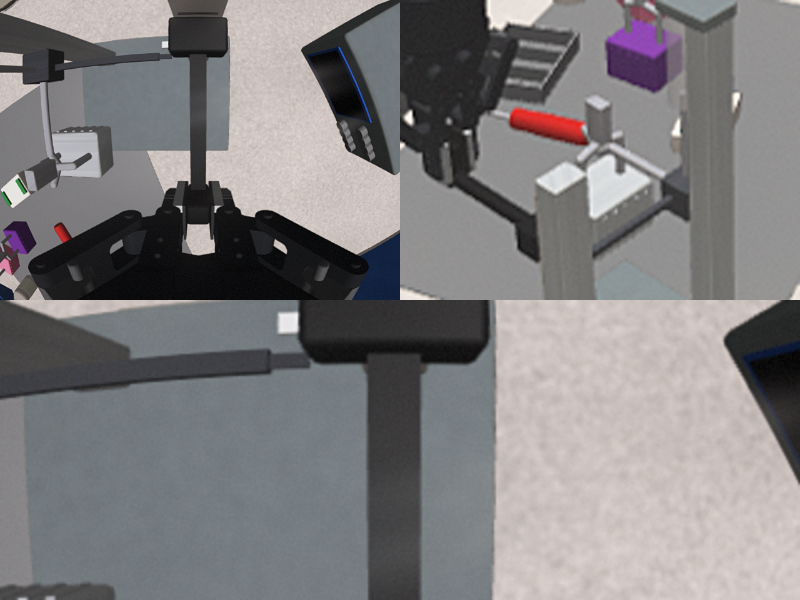

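The knob is pinched at 13.5 mm. The white index is visible at crop (287,323) and the pointer tip at (308,362). Slide down 54 mm, then use the side camera as a gauge.

```bash
python3 -m handwheel '{"angular":[[0,0,0],[0,0,0],[0,0,0],[0,0,0],[0,0,0],[0,0,0],[0,0,0],[0,0,0],[0,0,0],[0,0,0],[0,0,0],[0,0,0],[0,0,0],[0,0,0],[0,0,0],[0,0,0]],"xyz":[[0,-1,0],[2,-1,0],[6,-1,0],[11,-1,0],[16,-1,0],[21,-1,0],[26,-1,0],[31,-1,0],[36,-1,0],[41,-1,0],[45,-1,0],[49,-1,0],[52,-1,0],[54,-1,0],[54,-1,0],[54,-1,0]],"claw":[1,1,1,1,1,1,1,1,1,1,1,1,1,1,1,1]}' 30
python3 - <<'E'
from h import *
s=st(); c=look("wrist","w8.png"); S=look("side","s8.png")
g=lambda n:cv2.imread("pics/"+n,0).astype(np.float32)
a,w,b,d=g("side0.png"),g("s6.png"),g("s7.png"),g("s8.png")
def row(im,x,lo,hi):
    v=im[lo:hi,x]; bg=np.median(v); q=np.clip(bg-12-v,0,None); return round((q*np.arange(lo,hi)).sum()/max(q.sum(),1e-6),2)
for X in range(261,280,3): print(X,row(a,X,310,345),row(w,X,330,355),row(d,X,330,355))
# tongue rows
for X in (210,215,220,225): print(X,row(a,X,300,340),row(b,X,300,340),row(d,X,320,365), d[318:366:3,X].astype(int))
# index & pointer raw crop templates: shift of carriage from matching
def match(i1,i2,x,y,w,h,R=25):
    t=i1[y:y+h,x:x+w]; r=cv2.matchTemplate(i2[y-5:y+h+R,x-5:x+w+6],t,cv2.TM_CCOEFF_NORMED); _,v,_,l=cv2.minMaxLoc(r)
    j=l[1]; sub=0
    if 0<j<r.shape[0]-1: q=r[j-1:j+2,l[0]]; sub=.5*(q[0]-q[2])/(q[0]-2*q[1]+q[2])
    return l[0]-5,round(l[1]-5+sub,2),round(v,3)
print("marker",match(a,d,222,322,20,28)); print("carriage",match(a,w,283,296,14,20))
for z in (.25,): 
    for q in [(.40,.322),(.36,.2)]: print(proj(S,[*q,z]),proj(S,[*q,z-.054]))
E
```

```text
time_s: 20.4
ee_pos: [0.5092, 0.2876, 0.1887]
tcp_rot: [0.697, 0.115, 0.698, -0.114]
force: [2.6, 5.5, -0.0]
width: 0.0134
t 20.4 tcp [0.5092 0.2876 0.1887] F [ 2.62  5.52 -0.  ] T [ 1.06 -0.68 -0.03] w 0.0134
R [[-0.001, 0.32, 0.947], [0.001, 0.947, -0.32], [-1.0, 0.001, -0.001]] q [-0.    0.53 -0.82  1.46  0.39  1.32  0.4 ]
261 330.46 348.5 348.64
264 328.47 346.5 346.37
267 326.49 344.5 344.51
270 324.47 342.39 342.43
273 322.47 340.38 340.31
276 320.47 337.75 337.55
279 318.49 335.31 335.36
210 325.25 318.93 336.75 [ 40  41  28 127 106  88  72  54 105  45  45 115 147 146 146 146]
215 328.58 328.74 350.17 [ 52 156 145 146 146 150 146 144 145 143  45  42  82 146 144 143]
220 331.66 332.07 353.51 [139 146 144 144 143 145 144 145 144 145 155  43  47  55 148 146]
225 329.75 329.79 356.72 [143 144 145 141 144 146 144 145 143 146 145 151  39  47  37 151]
marker (2, np.float32(23.27), 0.866)
carriage (0, np.float32(16.47), 0.904)
[242.87346829 341.90321875] [244.75240948 365.35453551]
[292.57278588 308.99212694] [293.15396401 331.44548803]
```

```bash
python3 - <<'E'
from h import *
S=camera("side")
g=lambda n:cv2.imread("pics/"+n,0).astype(float)
a,w,b,d=g("side0.png"),g("s6.png"),g("s7.png"),g("s8.png")
def band(im,x,y0,n=12):
    ys=np.arange(y0-n,y0+n+1); v=im[ys,x]; k=np.argmin(v[4:-4])+4
    t=(v[k]+max(v[:k].min() if 0 else np.median(v[:max(k-3,2)]),0))/2
    t2=(v[k]+np.median(v[k+4:]))/2
    i=k
    while v[i]<t and i>0: i-=1
    up=ys[i]+(v[i]-t)/(v[i]-v[i+1])
    i=k
    while v[i]<t2 and i<len(v)-1: i+=1
    lo=ys[i]-(v[i]-t2)/(v[i]-v[i-1])
    return np.round([up,lo,(up+lo)/2],2)
print("pointer")
for X in (262,265,268,271,274): print(X,[band(im,X,int(y-(X-262)*.667)).tolist() for im,y in ((a,330),(w,347),(d,347))])
print("tongue")
for X in (212,215,218,221,224): print(X,[band(im,X,int(y+(X-215)*1.0)).tolist() for im,y in ((a,329),(w,329),(b,329),(d,351))])
print(w[335:357,265].astype(int),w[335:357,274].astype(int))
E
```

```text
pointer
262 [[327.38, 332.18, 329.78], [346.67, 350.02, 348.35], [346.66, 350.02, 348.34]]
265 [[325.47, 330.14, 327.81], [344.63, 347.74, 346.19], [344.69, 347.81, 346.25]]
268 [[323.62, 328.16, 325.89], [342.69, 345.74, 344.22], [342.65, 345.68, 344.16]]
271 [[321.57, 326.17, 323.87], [340.74, 343.69, 342.22], [340.74, 343.74, 342.24]]
274 [[319.64, 324.16, 321.9], [338.5, 341.74, 340.12], [338.62, 341.74, 340.18]]
tongue
212 [[322.53, 330.69, 326.61], [322.55, 330.7, 326.62], [322.84, 330.67, 326.76], [344.6, 352.01, 348.31]]
215 [[324.58, 332.48, 328.53], [324.56, 332.46, 328.51], [324.6, 332.68, 328.64], [346.18, 354.05, 350.11]]
218 [[326.47, 334.43, 330.45], [326.45, 334.49, 330.47], [326.53, 334.69, 330.61], [348.19, 356.08, 352.14]]
221 [[328.16, 336.5, 332.33], [328.18, 336.49, 332.34], [328.56, 336.65, 332.6], [350.21, 358.08, 354.15]]
224 [[330.43, 338.1, 334.27], [330.43, 338.11, 334.27], [330.6, 338.68, 334.64], [352.39, 360.1, 356.25]]
[131 109 110 110 109 110 110 104  93  92  73  50  74 105 123 143 148 146
 144 147 144 140] [112 105  93  90  68  47  70 105 122 139 147 145 146 143 147 144 143 145
 145 146 145 140]
```

```bash
python3 - <<'E'
from h import *
import json
g=lambda n,x,y,w,h,:cv2.resize(cv2.imread("pics/"+n)[y:y+h,x:x+w],(400,300),interpolation=cv2.INTER_CUBIC)
im=np.vstack([np.hstack([g("w6.png",265,80,60,45),g("w7.png",240,58,60,45)]),np.hstack([g("w8.png",240,48,60,45),g("s8.png",190,285,120,90)])])
cv2.imwrite("pics/cmp.png",im)
E
```

```text
(no output)
```

View pics/cmp.png

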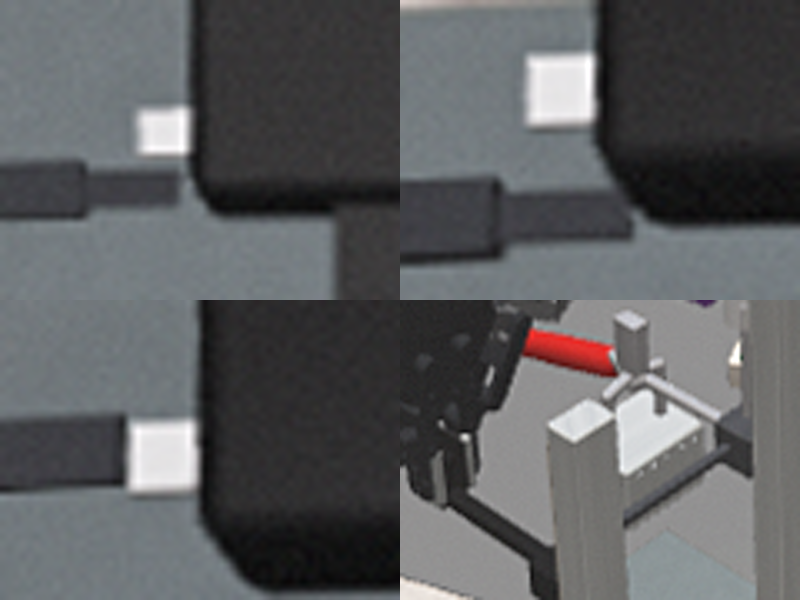

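```bash
python3 - <<'E'
from h import *
s=observe(); c=camera("wrist"); Rt=rot(s["tcp_rot"]); off=Rt.T@(np.array(c["position"])-s["ee_pos"]); Rc=Rt.T@crot(c)
M=c["mtx"]
def cam(p,R): R=np.array(R); 
def mk(p,R):
    R=np.array(R); u,_,v=np.linalg.svd(R); R=u@v; return dict(mtx=M,position=np.array(p)+R@off,rotation=R@Rc)
w6=mk([.5056,.2852,.3219],[[-0.0015,0.3205,0.947],[0,0.947,-0.3205],[-1,0,-0.0015]])
w7=mk([.5093,.2877,.2432],[[-0.002,0.32,0.947],[-0.001,0.947,-0.32],[-1,-0.001,-0.001]])
w8=mk([.5092,.2876,.1887],[[-0.001,0.32,0.947],[0.001,0.947,-0.32],[-1,0.001,-0.001]])
P=lambda x0,y0,x,y:(x0+x/6.667-.4,y0+y/6.667-.4)
def ftri(cs,uvs):
    A=np.zeros((3,3));b=np.zeros(3)
    for c,uv in zip(cs,uvs):
        d=fray(c,uv);Q=np.eye(3)-np.outer(d,d);A+=Q;b+=Q@np.array(c["position"])
    p=np.linalg.solve(A,b); return p,[np.round(fpix(c,p)-uv,1) for c,uv in zip(cs,uvs)]
seat=np.array([.4635,.1435,0]);X=np.array([-.948,.317,0]);Y=np.array([-.317,-.948,0])
sf=lambda p:np.round([(p-seat)@X*1e3,(p-seat)@Y*1e3,p[2]*1e3],1)
for n,a,b in[("index c",(163,131),(159,90)),("index L",(138,131),(126,90)),("index R",(190,131),(194,90))]:
    p,e=ftri([w6,w7],[P(265,80,*a),P(240,58,*b)]); print(n,sf(p),e)
i0=p
p,e=ftri([w6,w7],[P(265,80,178,188),P(240,58,233,215)]); print("ptr tip",sf(p),e)
p,e=ftri([w6,w7,w8],[P(265,80,86,189),P(240,58,100,219),P(240,48,125,152)]); print("ptr thick end",sf(p),e)
# index at w8 with depth unknown: print along ray for heights
for z in (.18,.19,.2,.21): print(z,"idxL",sf(fatz(w8,P(240,48,128,157),z)),"idxR",sf(fatz(w8,P(240,48,198,157),z)),"thick",sf(fatz(w8,P(240,48,125,152),z)))
S=camera("side")
for q in [(.47,.297,.245),(.36,.205,.24)]:
    print("side scale",proj(S,q),proj(S,[q[0],q[1],q[2]-.0545]))
E
```

```text
index c [ 100.9 -131.5  241.9] [array([-0.5,  0.4]), array([ 0.7, -0.6])]
index L [ 101.1 -129.3  240.5] [array([-0.3,  0.3]), array([ 0.5, -0.4])]
index R [ 100.5 -133.9  243.7] [array([-0.7,  0.6]), array([ 1. , -0.9])]
ptr tip [ 101.1 -129.3  185.9] [array([-0.1,  0.1]), array([ 0.1, -0.1])]
ptr thick end [ 103.1 -120.4  173.5] [array([ 3.3, -0.9]), array([ 7. , -0.6]), array([-15.4,   2.5])]
0.18 idxL [ 102.2 -128.2  180. ] idxR [ 102.  -132.5  180. ] thick [ 102.5 -128.   180. ]
0.19 idxL [ 100.2 -129.7  190. ] idxR [ 100.  -133.7  190. ] thick [ 100.5 -129.6  190. ]
0.2 idxL [  98.2 -131.3  200. ] idxR [  98.1 -134.9  200. ] thick [  98.5 -131.1  200. ]
0.21 idxL [  96.3 -132.8  210. ] idxR [  96.1 -136.2  210. ] thick [  96.5 -132.6  210. ]
side scale [216.30278942 326.43425106] [218.76328223 349.46059844]
side scale [291.58375394 314.68789414] [292.19296532 337.19415952]
```

```bash
cat > side.py <<'E'
from h import *
S=camera("side")
seat=np.array([.4635,.1435,0]);X=np.array([-.948,.317,0]);Y=np.array([-.317,-.948,0])
def onplane(u,v,ax,val):  # stand-frame plane
    d=ray(S,(u,v)); p=np.array(S["position"]); n={'x':X,'y':Y}[ax]; t=(val-(p-seat)@n)/(d@n); q=p+d*t; return q
def edge(im,x,y,n=5):  # strongest dark->light going down, subpixel by half level
    ys=np.arange(y-n,y+n+1); v=im[ys,x]; g=np.diff(v); k=int(np.argmax(g)); lo=v[max(k-2,0):k+1].min(); hi=v[k+1:k+4].max(); t=(lo+hi)/2
    i=max(k-2,0)
    while v[i+1]<t: i+=1
    return ys[i]+(t-v[i])/(v[i+1]-v[i])
g=lambda n:cv2.imread("pics/"+n,0).astype(float)
def ptr(im,y0): return [1e3*onplane(x,edge(im,x,int(round(y0-(x-265)*.66))),'x',.101)[2] for x in range(261,277,2)]
def ton(im,y0): return [1e3*onplane(x,edge(im,x,int(round(y0+(x-215)*.64))),'y',-.150)[2] for x in range(211,225,2)]
E
python3 - <<'E'
from side import *
for n,y in (("side0.png",330),("s6.png",348),("s8.png",348)):
    v=np.array(ptr(g(n),y)); print("ptr",n,np.round(v,1),np.median(v).round(2))
for n,y in (("side0.png",332),("s6.png",332),("s8.png",354)):
    v=np.array(ton(g(n),y)); print("tongue",n,np.round(v,1),np.median(v).round(2))
E
```

```text
ptr side0.png [227.4 227.9 227.  227.4 227.9 227.1 227.5 228.2] 227.45
ptr s6.png [186.  186.9 186.5 186.1 186.5 186.4 185.6 186.3] 186.37
ptr s8.png [186.3 186.9 186.4 185.7 186.5 187.2 185.6 186.2] 186.32
tongue side0.png [231.4 231.2 230.9 231.1 230.8 230.5 230.8] 230.91
tongue s6.png [231.5 231.1 231.  231.1 230.8 230.5 230.8] 230.99
tongue s8.png [174.7 175.1 175.  174.9 175.3 175.1 175.1] 175.07
```

```bash
cat > fit.py <<'E'
from h import *
from scipy.optimize import least_squares
s=observe(); c=camera("wrist"); Rt=rot(s["tcp_rot"]); off=Rt.T@(np.array(c["position"])-s["ee_pos"]); Rc=Rt.T@crot(c); M=c["mtx"]
def mk(p,R):
    u,_,v=np.linalg.svd(np.array(R)); R=u@v; return dict(mtx=M,position=np.array(p)+R@off,rotation=R@Rc)
CAM={"w6":mk([.5056,.2852,.3219],[[-0.0015,0.3205,0.947],[0,0.947,-0.3205],[-1,0,-0.0015]]),
"w7":mk([.5093,.2877,.2432],[[-0.002,0.32,0.947],[-0.001,0.947,-0.32],[-1,-0.001,-0.001]]),
"w8":mk([.5092,.2876,.1887],[[-0.001,0.32,0.947],[0.001,0.947,-0.32],[-1,0.001,-0.001]])}
seat=np.array([.4635,.1435,0]);X=np.array([-.948,.317,0]);Y=np.array([-.317,-.948,0])
W=lambda x,y,z: seat+X*x+Y*y+np.array([0,0,z])
def edges(n,col,y0,y1):
    v=cv2.imread(f"pics/{n}.png",0).astype(float)[y0:y1,col]; d=np.diff(v)
    def sub(k): 
        k=min(max(k,1),len(d)-2); w=np.abs(d[k-1:k+2]); return y0+k+.5+(w[2]-w[0])/w.sum()
    return sub(int(np.argmin(d))),sub(int(np.argmax(d)))
E
python3 - <<'E'
from fit import *
obs=[]
for n,cols,y0,y1 in (("w6",range(268,277,2),98,118),("w6",range(280,290,2),98,118),("w7",range(243,252,2),78,102),("w7",range(258,270,3),78,102),("w8",range(230,258,4),58,84)):
    for cc in cols:
        a,b=edges(n,cc,y0,y1); obs.append((n,cc,(a+b)/2)); print(n,cc,round(a,1),round(b,1),end=" | ")
print()
def res(p,sel):
    r=[]
    for n,cc,rr in obs:
        if n not in sel: continue
        ys=np.linspace(-.20,-.05,60); uv=np.array([fpix(CAM[n],W(p[0]+p[2]*(y+.12),y,p[1])) for y in ys])
        o=np.argsort(uv[:,0]); r.append(np.interp(cc,uv[o,0],uv[o,1])-rr)
    return np.array(r)
for sel in (("w6","w7","w8"),("w6","w7"),("w7","w8"),("w6","w8")):
    f=least_squares(lambda p:res(p,sel),[.101,.184,0.]); print(sel,np.round(f.x*1e3,1),"rms",np.sqrt(np.mean(f.fun**2)).round(2))
E
```

```text
w6 268 103.8 112.5 | w6 270 103.6 112.5 | w6 272 103.6 112.5 | w6 274 103.5 112.4 | w6 276 103.4 112.4 | w6 280 105.0 110.8 | w6 282 104.9 110.9 | w6 284 104.9 110.9 | w6 286 102.7 111.1 | w6 288 102.6 110.6 | w7 243 84.6 97.3 | w7 245 84.3 97.1 | w7 247 84.2 97.1 | w7 249 84.2 96.6 | w7 251 84.1 96.7 | w7 258 86.2 94.2 | w7 261 86.1 94.1 | w7 264 86.1 93.8 | w7 267 86.1 93.8 | w8 230 63.4 80.3 | w8 234 65.8 76.7 | w8 238 65.6 76.4 | w8 242 65.3 76.4 | w8 246 65.1 76.2 | w8 250 64.8 75.6 | w8 254 64.8 75.4 | 
('w6', 'w7', 'w8') [101.3 187.  -14.4] rms 0.32
('w6', 'w7') [102.  181.5  -7. ] rms 0.28
('w7', 'w8') [100.5 191.9   4.6] rms 0.1
('w6', 'w8') [101.6 186.2 -18. ] rms 0.27
```

The estimates disagree: side-camera sag is about 40.4 mm, against roughly 36–38 mm from wrist triangulation and force. I'll let go of the knob and take better-spread wrist views.

```bash
cat > snap.py <<'E'
import sys,pickle; from h import *
c=look("wrist",sys.argv[1]+".png"); pickle.dump(c,open("pics/"+sys.argv[1]+".pkl","wb")); s=observe(); print(sys.argv[1],s["time_s"],np.round(s["ee_pos"],4),np.round(s["force"],1))
S=look("side",sys.argv[1]+"_side.png")
E
python3 -m handwheel '{"angular":[[0,0,0],[0,0,0],[0,0,0],[0,0,0],[0,0,0],[0,0,0],[0,0,0],[0,0,0],[0,0,0],[0,0,0],[0,0,0],[0,0,0]],"xyz":[[0,0,0],[0,0,0],[0,0,0],[0,0,0],[-10,0,0],[-30,0,0],[-60,0,0],[-85,0,0],[-100,0,0],[-105,0,0],[-105,0,0],[-105,0,0]],"claw":[0.8,0.5,0.5,0.5,0.5,0.5,0.5,0.5,0.5,0.5,0.5,0.5]}' 20 && python3 snap.py v1
python3 -m handwheel '{"angular":[[0,0,0],[0,0,0],[0,0,0],[0,0,0],[0,0,0],[0,0,0],[0,0,0]],"xyz":[[0,-10,0],[0,-35,0],[0,-65,0],[0,-75,0],[0,-80,0],[0,-80,0],[0,-80,0]],"claw":[0.5,0.5,0.5,0.5,0.5,0.5,0.5]}' && python3 snap.py v2
python3 -m handwheel '{"angular":[[0,0,0],[0,0,0],[0,0,0],[0,0,0],[0,0,0],[0,0,0],[0,0,0]],"xyz":[[0,-10,0],[0,-35,0],[0,-65,0],[0,-75,0],[0,-80,0],[0,-80,0],[0,-80,0]],"claw":[0.5,0.5,0.5,0.5,0.5,0.5,0.5]}' && python3 snap.py v3
python3 - <<'E'
from h import *; import pickle
seat=np.array([.4635,.1435,0]);X=np.array([-.948,.317,0]);Y=np.array([-.317,-.948,0])
pt=seat+X*.101-Y*.1315+np.array([0,0,.185])
for n in ("v1","v2","v3"):
    c=pickle.load(open(f"pics/{n}.pkl","rb")); u=fpix(c,pt); x,y=int(u[0]),int(u[1]); g=cv2.cvtColor(c["pixels"],cv2.COLOR_RGB2GRAY)
    m=(g>175).astype(np.uint8); k,l,stt,cen=cv2.connectedComponentsWithStats(m[y-20:y+20,x-25:x+25]) if y>20 else (0,0,[],[])
    print(n,u,[(s.tolist(),(q+[x-25,y-20]).round(1)) for s,q in zip(stt[1:],cen[1:]) if s[4]>8])
    print(g[max(y-16,0):y+17:2,x-24:x+22:2])
E
```

```text
time_s: 21.95
ee_pos: [0.509, 0.2871, 0.2928]
tcp_rot: [0.697, 0.114, 0.699, -0.115]
force: [0.1, -0.8, -0.2]
width: 0.0425
v1 22.0 [0.509  0.2869 0.2925] [ 0.6 -0.4 -1. ]
time_s: 22.75
ee_pos: [0.4832, 0.2122, 0.2926]
tcp_rot: [0.697, 0.114, 0.699, -0.114]
force: [0.1, 0.9, -0.2]
width: 0.0428
v2 22.8 [0.4832 0.2124 0.2926] [ 0.3 -0.  -0.8]
time_s: 23.55
ee_pos: [0.4578, 0.1378, 0.2927]
tcp_rot: [0.697, 0.114, 0.699, -0.113]
force: [-1.0, 0.0, 0.1]
width: 0.0429
v3 23.6 [0.4578 0.138  0.2926] [ 0.8 -0.4 -0.6]
v1 [287.38275739 100.55746273] [([23, 18, 6, 6, 36], array([287.5, 100.5]))]
[[119 117 118 117 116 116 116 120 118 116 116 113 120 119  62  40  55  53
   50  53  48  52  47]
 [116 117 123 115 117 119 116 116 115 113 110 114 115 120  59  39  52  53
   50  53  50  52  53]
 [114 117 116 116 115 114 116 112 111 114 114 111 117 119  61  38  49  51
   54  49  52  50  54]
 [119 117 118 117 120 114 113 113 114 113 117 117 118 116  63  39  48  49
   51  53  49  53  53]
 [117 119 117 119 118 120 117 117 116 119 119 117 117 120  68  38  50  47
   47  52  52  54  52]
 [120 121 122 117 119 
[... 3988 characters left out ...]
 43  47  49  48  47]
 [122 124 123 173 182 180 180 179 180 188 199 160  44  67 133  75  41  40
   44  44  50  46  49]
 [123 119 120 176 184 181 182 184 182 181 188 181  39  41  38  39  41  38
   45  42  43  47  43]
 [119 119 119 171 190 179 186 182 176 176 179 153  37  43  42  44  37  34
   37  45  46  43  44]
 [121 125 117 178 183 179 184 182 172 181 178 166  35  34  38  32  34  34
   38  37  42  41  41]
 [123 121 119 183 184 180 182 183 179 190 186 186 183 186 164 134  85  50
   47  38  29  36  36]
 [125 125 121 183 182 184 185 181 182 187 184 186 190 187 191 190 194 189
  190 198  79  32  36]
 [123 125 119 175 174 188 187 179 184 185 185 184 187 183 180 188 182 185
  184 185  57  34  30]]
```

```bash
python3 - <<'E'
from h import *; import pickle
for n,y0,y1,x0,x1 in (("v1",92,112,262,292),("v2",98,112,372,414),("v3",106,124,466,516)):
    c=pickle.load(open(f"pics/{n}.pkl","rb")); g=cv2.cvtColor(c["pixels"],cv2.COLOR_RGB2GRAY)
    print(n,"cols",x0)
    for y in range(y0,y1): print(y,"".join("%4d"%v for v in g[y,x0:x1]))
E
```

```text
v1 cols 262
92  118 117 119 119 114 117 120 119 116 118 116 120 117 117 115 117 114 116 113 119 117 119 118 117 115 117 116 120 122  68
93  119 121 120 118 118 117 117 117 115 116 117 119 118 115 116 117 115 121 114 120 116 121 118 117 120 117 118 119 120  65
94  122 120 119 121 118 122 120 117 115 119 117 119 116 115 119 114 121 117 119 118 120 120 118 121 119 116 118 119 123  64
95  121 119 120 120 116 113 115 119 115 117 116 119 120 121 119 121 116 119 124 121 120 119 119 122 117 118 116 119 117  64
96   63  66  65  67  61  66  78 114 121 122 118 122 119 120 119 119 119 119 119 121 122 114 119 120 118 115 114 119 117  59
97   61  57  62  56  61  50  48  88 105 105 104 102 102  94  95  95  92  93  89  89  84  82 120 166 170 167 173 173 171  89
98   62  62  64  61  63  54  46  60  65  59  63  57  60  66  62  62  59  61  64  63  54  54 142 215 225 224 226 230 228 119
99   63  62  62  65  66  60  48  61  64  61  61  59  62  57  64  61  60  61  61  60  55  59 151 221 234 229 228 234 227 120
100   60  63  62  63  62  63  56  60  63  62  65  64  62  62  60  62  64  60  65  60  58  62 151
[... 6837 characters left out ...]
1 184 182 183 184 180 182 179 181 185 188 190 181  57  39  41  41  42  38  41  39  40
121  122 121 125 123 122 123 122 121 122 121 123 117 123 122 122 123 121 122 121 122 120 121 122 127 173 187 186 177 180 184 183 184 185 185 179 177 179 180 181 190 192  58  39  41  43  44  41  41  41  42
122  124 126 122 120 122 125 120 121 122 126 123 122 121 122 121 123 123 121 119 120 119 125 119 125 171 186 190 182 179 181 186 187 182 180 176 179 176 177 179 185 153  47  37  39  43  44  42  41  44  39
123  122 120 119 120 118 124 120 121 125 124 123 124 123 121 125 118 123 122 119 120 123 121 117 133 174 186 186 177 176 180 189 190 185 180 174 178 178 176 180 181 154  53  31  40  38  39  39  43  40  37
```

```bash
python3 - <<'E'
from fit import *; import pickle
for n in ("v1","v2","v3"): CAM[n]=pickle.load(open(f"pics/{n}.pkl","rb"))
def tri2(names,uvs):
    A=np.zeros((3,3));b=np.zeros(3)
    for n,uv in zip(names,uvs):
        c=CAM[n]; d=fray(c,uv);Q=np.eye(3)-np.outer(d,d);A+=Q;b+=Q@np.array(c["position"])
    p=np.linalg.solve(A,b); return np.round([(p-seat)@X*1e3,(p-seat)@Y*1e3,p[2]*1e3],1),[np.round(fpix(CAM[n],p)-uv,1).tolist() for n,uv in zip(names,uvs)]
I={"v1":(284.,100.3),"v2":(405.05,103.8),"v3":(510.05,115.2)}
print("index",[tri2(k,[I[n] for n in k]) for k in (("v1","v2"),("v1","v3"),("v2","v3"))])
for e in (266.9,267.7,268.5): print("bound",e,tri2(("v1","v2"),[(e,100.9),(390.3,102.6)]))
# index right edge vs block, pointer tip in v1 & v2 minimal (occluded)
for z in (.176,.18,.184,.188):
    o=[]
    for n,uv in (("v1",(281.9,100.3)),("v1",(266.9,100.9)),("v2",(390.3,102.6)),("v2",(404.6,103.5)),("v3",(509.5,114.7))):
        q=fatz(CAM[n],uv,z); o.append((n,round((q-seat)@X*1e3,1),round((q-seat)@Y*1e3,1)))
    print(z,o)
# pointer line x,z fit with v1,v2,v3 rows (thin centre rows)
P=[("v1",275,100.35),("v1",280,100.2),("v2",394,102.6),("v2",402,103.0)]
E
python3 - <<'E'
from side import *
for n in ("v1","v2","v3"):
    v=ptr(g(n+"_side.png"),348); t=ton(g(n+"_side.png"),354); print(n,"ptr",np.median(v).round(2),"tongue",np.median(t).round(2))
E
```

```text
index [(array([ 100.4, -129.6,  190.4]), [[0.0, 0.2], [0.0, -0.2]]), (array([ 100.3, -129.7,  191.1]), [[0.0, 0.3], [0.0, -0.3]]), (array([ 100.1, -129.3,  191.7]), [[-0.0, 0.1], [0.0, -0.1]])]
bound 266.9 (array([ 100.1, -118.9,  194. ]), [[-0.0, -0.1], [-0.0, 0.1]])
bound 267.7 (array([ 100.3, -119.2,  192.4]), [[-0.0, -0.1], [-0.0, 0.1]])
bound 268.5 (array([ 100.4, -119.5,  190.8]), [[-0.0, -0.1], [-0.0, 0.1]])
0.176 [('v1', np.float64(102.2), np.float64(-126.9)), ('v1', np.float64(102.1), np.float64(-116.5)), ('v2', np.float64(102.2), np.float64(-122.5)), ('v2', np.float64(102.1), np.float64(-132.7)), ('v3', np.float64(102.1), np.float64(-137.6))]
0.18 [('v1', np.float64(101.8), np.float64(-127.3)), ('v1', np.float64(101.7), np.float64(-117.1)), ('v2', np.float64(101.7), np.float64(-121.7)), ('v2', np.float64(101.6), np.float64(-131.8)), ('v3', np.float64(101.6), np.float64(-135.4))]
0.184 [('v1', np.float64(101.3), np.float64(-127.7)), ('v1', np.float64(101.2), np.float64(-117.6)), ('v2', np.float64(101.3), np.float64(-120.9)), ('v2', np.float64(101.2), np.float64(-130.8)), ('v3', np.float64(101.2), np.float64(-133.1))]
0.188 [('v1', np.float64(100.8), np.float64(-128.0)), ('v1', np.float64(100.8), np.float64(-118.1)), ('v2', np.float64(100.8), np.float64(-120.1)), ('v2', np.float64(100.7), np.float64(-129.9)), ('v3', np.float64(100.7), np.float64(-130.9))]
v1 ptr 186.34 tongue 175.09
v2 ptr 186.24 tongue 175.14
v3 ptr 186.22 tongue 174.99
```

```bash
python3 -m handwheel '{"angular":[[0,0,0],[0,0,0],[0,0,0],[0,0,0],[0,0,0],[0,0,0],[0,0,0],[0,0,0],[0,0,0],[0,0,0],[0,0,0],[0,0,0],[0,0,0],[0,0,0],[0,0,0],[0,0,0],[0,0,0],[0,0,0],[0,0,0],[0,0,0]],"xyz":[[-15,0,0],[-45,15,0],[-75,40,0],[-90,70,0],[-90,100,-5],[-90,118,-25],[-90,122,-55],[-90,122,-90],[-90,122,-125],[-90,122,-160],[-90,122,-185],[-90,122,-198],[-90,122,-203],[-80,122,-203],[-60,122,-203],[-35,122,-203],[-15,122,-203],[-7,122,-203],[-7,122,-203],[-7,122,-203]],"claw":[0.5,0.5,0.5,0.3,0,0,0,0,0,0,0,0,0,0,0,0,0,0,0,0]}' 20 && python3 snap.py u1
python3 - <<'E'
from fit import *; import pickle
c=pickle.load(open("pics/u1.pkl","rb")); g=cv2.cvtColor(c["pixels"],cv2.COLOR_RGB2GRAY)
st()
u=fpix(c,W(.1003,-.1316,.190)); x,y=u.astype(int); print(u, fpix(c,W(.1003,-.1316,.185)))
for r in range(y-14,y+14): print(r,"".join("%4d"%v for v in g[r,x-26:x+16]))
print("x0",x-26)
E
```

```text
time_s: 25.75
ee_pos: [0.3047, 0.3176, 0.3007]
tcp_rot: [0.697, 0.114, 0.699, -0.113]
force: [0.2, -0.6, 0.7]
width: 0.0858
u1 25.8 [0.3046 0.318  0.3011] [ 0.  -0.   0.7]
t 25.9 tcp [0.3044 0.3181 0.3012] F [ 1.07  0.17 -1.26] T [-0.01 -0.03 -0.04] w 0.0855
R [[-0.002, 0.317, 0.948], [0.003, 0.948, -0.317], [-1.0, 0.002, -0.003]] q [ 0.05  0.13 -0.98  1.63  0.11  1.44  0.3 ]
[337.2079838  368.41537312] [336.9071529  365.02705849]
354   98  94  98  93  93  91  93  93  95  97  93  94  94  97  96  95  96  90  94  90  92  92  94  92  92  93  96  97  99  61  23   6  11  10  24  53  50  51  51  55  55  58
355   94  96  93  98  89  96  93  93  94  96  96  96  95  95  91  95  94  96  96  90  91  91  91  93  91  94  92  96 100  60  19  11  15  11  31  51  51  53  50  57  57  59
356   94  95  93  95  96  93  95  92  98  94  97  91  93  96  91  95  93  93  94  94  93  93  94  92  97  96  96  93  96  62  19   7  11  13  27  54  52  54  51  54  57  56
357   95  94  93  92  95  95  94  98  97  94  96  93  94  93  94  97  93  95  95  92  90  95  98  93  91  94  96  97  96  60  26   5  16  10  24  
[... 3485 characters left out ...]
0
378  155 157 159 157 154 157 156 161 165 169 163 167 158 157 155 154 155 160 163 162 159 156 155 158 157 156 162 156 161 164 161  76  25  19  16  11  19  32  51  49  51  51
379  157 161 155 159 156 152 152 152 160 168 169 167 158 155 155 152 156 158 159 161 158 151 151 158 162 163 164 161 163 158 162 116  68  47  42  42  50  43  47  52  52  51
380  157 159 154 154 154 150 149 145 151 159 162 161 159 157 156 154 155 156 155 156 155 155 160 162 160 159 161 164 162 156 159 158 139 117 112 115 115  94  61  47  49  52
381  155 152 155 153 148 149 148 150 148 149 156 157 162 158 155 156 158 157 155 160 161 164 165 163 156 157 162 163 164 160 157 160 163 163 165 165 165 137  87  49  50  48
x0 311
```

This oblique view settles it. The index's top face is at rows 364.3–368.3 and the pointer tip's top face at 366.6–370.6, so the index is about 3.2 mm too low. That means the marker did not start exactly at 0. I'll go back, pinch the knob and raise it 3.2 mm.

```bash
python3 -m handwheel '{"angular":[[0,0,0],[0,0,0],[0,0,0],[0,0,0],[0,0,0],[0,0,0],[0,0,0],[0,0,0],[0,0,0],[0,0,0],[0,0,0],[0,0,0],[0,0,0],[0,0,0],[0,0,0],[0,0,0],[0,0,0],[0,0,0]],"xyz":[[-20,0,0],[-50,0,0],[-72,0,5],[-80,2,25],[-80,8,60],[-80,16,100],[-80,25,140],[-80,33,175],[-80,36,196],[-80,36,204],[-70,36,204],[-45,36,204],[-10,36,204],[15,36,204],[15,36,204],[15,36,204],[15,36,204],[15,36,204]],"claw":[0,0,0,0,0,0.2,0.4,0.5,0.5,0.5,0.5,0.5,0.5,0.5,0.5,0.5,0.5,0.5]}' 20; python3 - <<'E'
from h import *
s=st(); print(rot(s["tcp_rot"]).T@(np.array([.5091,.2874,.1887])-s["ee_pos"])*1e3)
E
```

```text
time_s: 27.7
ee_pos: [0.5096, 0.2887, 0.2878]
tcp_rot: [0.698, 0.115, 0.698, -0.111]
force: [0.2, -0.7, -0.6]
width: 0.0425
t 27.7 tcp [0.5096 0.2887 0.2878] F [ 0.23 -0.71 -0.64] T [-0.05  0.03 -0.04] w 0.0425
R [[0.001, 0.316, 0.949], [0.005, 0.949, -0.316], [-1.0, 0.005, -0.001]] q [ 0.01  0.49 -0.88  1.28  0.37  1.53  0.43]
[ 9.90578016e+01 -1.90809767e+00  4.60774684e-02]
```

```bash
python3 -m handwheel '{"angular":[[0,0,0],[0,0,0],[0,0,0],[0,0,0],[0,0,0],[0,0,0],[0,0,0],[0,0,0],[0,0,0],[0,0,0],[0,0,0],[0,0,0],[0,0,0],[0,0,0]],"xyz":[[10,-2,0],[30,-2,0],[55,-2,0],[75,-2,0],[90,-2,0],[97,-2,0],[99,-2,0],[99,-2,0],[99,-2,0],[99,-2,0],[99,-2,0],[99,-2,0],[99,-2,0],[99,-2,0]],"claw":[0.5,0.5,0.5,0.5,0.5,0.5,0.5,0.5,0.7,0.85,1,1,1,1]}' 30; python3 -m handwheel '{"angular":[[0,0,0],[0,0,0],[0,0,0],[0,0,0],[0,0,0],[0,0,0]],"xyz":[[-1,0,0],[-2,0,0],[-3.2,0,0],[-3.2,0,0],[-3.2,0,0],[-3.2,0,0]],"claw":[1,1,1,1,1,1]}'; python3 -c "
from h import *
st()"
```

```text
time_s: 29.1
ee_pos: [0.5094, 0.2877, 0.1893]
tcp_rot: [0.698, 0.116, 0.698, -0.111]
force: [0.6, 0.8, 2.5]
width: 0.0136
time_s: 29.7
ee_pos: [0.5094, 0.2877, 0.1923]
tcp_rot: [0.698, 0.116, 0.698, -0.111]
force: [2.0, 2.6, -4.4]
width: 0.0135
t 29.7 tcp [0.5094 0.2877 0.1923] F [ 2.03  2.64 -4.39] T [ 0.25 -0.35  0.03] w 0.0135
R [[0.002, 0.316, 0.949], [0.006, 0.949, -0.316], [-1.0, 0.006, 0.0]] q [ 0.03  0.54 -0.86  1.46  0.41  1.33  0.39]
```

```bash
python3 -m handwheel '{"angular":[[0,0,0],[0,0,0],[0,0,0],[0,0,0],[0,0,0],[0,0,0],[0,0,0],[0,0,0],[0,0,0],[0,0,0]],"xyz":[[0,0,0],[0,0,0],[0,0,0],[0,0,0],[-15,0,0],[-50,0,0],[-95,0,0],[-100,0,0],[-100,0,0],[-100,0,0]],"claw":[0.8,0.5,0.5,0.5,0.5,0.5,0.5,0.5,0.5,0.5]}' 20 && python3 snap.py x1
python3 -m handwheel '{"angular":[[0,0,0],[0,0,0],[0,0,0],[0,0,0],[0,0,0],[0,0,0],[0,0,0],[0,0,0],[0,0,0],[0,0,0],[0,0,0],[0,0,0],[0,0,0],[0,0,0],[0,0,0],[0,0,0],[0,0,0]],"xyz":[[-30,0,0],[-65,0,0],[-85,0,-10],[-85,-3,-35],[-85,-10,-75],[-85,-20,-115],[-85,-28,-155],[-85,-34,-185],[-85,-34,-200],[-85,-34,-204],[-75,-34,-204],[-50,-34,-204],[-25,-34,-204],[-10,-34,-204],[-9,-34,-204],[-9,-34,-204],[-9,-34,-204]],"claw":[0.5,0.5,0.5,0.3,0,0,0,0,0,0,0,0,0,0,0,0,0]}' && python3 snap.py u2
python3 - <<'E'
from fit import *; import pickle
from side import ptr,ton,g as G
for n in("v3","x1","u2"): print(n,"side ptr",np.median(ptr(G(n+"_side.png"),348)).round(2),"tongue",np.median(ton(G(n+"_side.png"),353)).round(2))
for n,z in(("x1",.193),("u2",.193)):
    c=pickle.load(open(f"pics/{n}.pkl","rb")); g=cv2.cvtColor(c["pixels"],cv2.COLOR_RGB2GRAY)
    u=fpix(c,W(.1003,-.1316,z)); x,y=u.astype(int); print(n,u,"x0",x-18)
    for r in range(y-9,y+9): print(r,"".join("%4d"%v for v in g[r,x-18:x+8]))
E
```

```text
time_s: 30.7
ee_pos: [0.5088, 0.2865, 0.2912]
tcp_rot: [0.698, 0.115, 0.698, -0.112]
force: [-0.2, -0.2, -0.5]
width: 0.0427
x1 30.75 [0.5087 0.2863 0.2906] [-0.4 -0.4  0.6]
time_s: 32.5
ee_pos: [0.3054, 0.3188, 0.3003]
tcp_rot: [0.697, 0.115, 0.698, -0.112]
force: [0.0, 0.2, -0.2]
width: 0.0856
u2 32.55 [0.3053 0.3189 0.3005] [ 0.7 -0.2  0.4]
v3 side ptr 186.22 tongue 174.99
x1 side ptr 186.26 tongue 177.64
u2 side ptr 186.25 tongue 177.61
x1 [286.97748675  99.62692832] x0 268
90  120 113 114 121 120 118 115 118 113 114 116 115 115 117 114 114 113 120 114 115 118 117 122  69  31  36
91  118 119 118 115 118 121 116 112 112 115 117 118 120 118 115 119 121 117 118 115 114 115 122  71  27  34
92  118 121 115 119 118 114 112 116 117 117 116 121 116 115 119 118 115 115 117 120 118 119 119  80  37  33
93  122 117 116 118 115 117 119 118 115 118 117 120 119 121 118 118 122 120 120 118 122 118 122  90  39  36
94  116 118 119 119 118 117 118 119 118 122 121 118 119 122 123 118 115 119 117 113 116 115 121  89  30  31
95   82 112 119 120 116 118 119 120 119 119 121 117 119 123 122 120 118 118 1
[... 2634 characters left out ...]
69 169 166 169 165 168 171 167  63  15  21  22
373  159 157 155 160 164 163 158 157 161 163 163 160 156 163 164 169 167 165 167 169 172 168  67  20  12  22
374  162 163 163 163 158 155 156 155 163 165 163 161 154 155 165 166 163 163 168 163 169 172  86  23  13  21
375  153 156 162 164 159 156 156 158 165 164 165 164 160 158 160 163 161 157 157 162 165 169  83  25  16  24
376  156 159 168 164 162 159 160 156 156 160 158 160 157 162 159 159 156 157 149 154 165 158  84  25  14  20
377  160 162 165 165 160 158 154 155 150 159 162 163 159 157 155 159 160 155 155 160 162 160 119  31  18  21
378  166 170 167 166 160 157 156 154 156 157 165 162 156 153 153 159 161 160 162 160 163 160 123  35  11  22
```

The index and pointer now agree to about 0.7 mm. The pointer is stationary at the same row in three side pictures since t = 30 s, and the gripper touches nothing. Hand in.

```bash
python3 - <<'E'
from h import *
a=cv2.imread("pics/s6.png",0).astype(int); S=look("side"); b=cv2.cvtColor(S["pixels"],cv2.COLOR_RGB2GRAY).astype(int)
for n,(x0,x1,y0,y1) in dict(tape=(352,384,266,290),driver_screw=(195,262,285,308),tray=(205,252,258,288)).items(): print(n,np.abs(a-b)[y0:y1,x0:x1].mean().round(2))
c=look("top"); 
for n in ("driver","tape","screwdriver","tray"): print(n,[np.round(w,3).tolist() for w,_ in find(c,"top",n,1)])
st(); print(job_done())
E
```

```text
tape 4.25
driver_screw 12.73
tray 18.71
driver [[0.497, -0.148, 0.027]]
tape [[0.361, -0.311, 0.027]]
screwdriver [[0.65, -0.07, 0.024]]
tray [[0.738, -0.171, 0.002]]
t 33.0 tcp [0.3044 0.3185 0.2998] F [-0.25 -0.18 -0.19] T [ 0.02 -0.01 -0.01] w 0.0856
R [[-0.0, 0.316, 0.949], [0.004, 0.949, -0.316], [-1.0, 0.004, -0.002]] q [ 0.06  0.13 -1.    1.63  0.11  1.44  0.3 ]
the job is handed in; nothing more can be done
None
```

The grey housing is hanging in the seat of the spring scale's hook, with the marker left about level with the pointer. I handed the job in at 33 s.

- **Hanging:** I lowered the housing until the wrist force was about zero on all axes (within 0.2 N), then let go.
- **Waiting:** I moved the marker only after two side pictures, about 0.3 s apart, showed the pointer still.
- **Marker:** I pinched the knob and slid it down 54 mm. An oblique wrist view then showed the index about 3 mm too low, so I raised it 3 mm.

**Last checks**
- **Level:** the index is about 0.4 to 0.8 mm below the pointer tip. I did not correct that further.
- **Still hanging:** the pointer height has stayed the same in the side pictures since I let go, and the gripper touches nothing.
- **Bystanders:** the driver, tape, screwdriver and tray were found within 5 mm of where they started, which is about the detector's own scatter. A side-picture comparison also showed differences around them (largest at the tray). I think that is the arm having moved in that view, but I did not confirm it.

**What disagreed**
- **Amount of sag:** it came out at about 40 mm from the side camera, 38 mm from force and arm height, and 33 to 36 mm from wrist views using the stated 19 mm offset. The marker may not have started exactly at 0. I relied on the direct comparison of index and pointer instead.

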